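Hang the washed tube baskets to dry and start the blower

ROBOT

A 6-joint arm with a two-finger parallel gripper is mounted at the origin on the work surface. World frame = base frame: x ahead of the robot, y to its left, z up, the work surface at z = 0. Lengths are in mm, angles in rad, forces in N, time in s.
With the tool pointing down it reaches from about 375 to 925 mm from the base axis. Payload 5.7 kg.
Tool frame: the origin (TCP) lies between the finger pads; the fingertips stand 11 mm ahead of it and the grasp point (between the pads) lies 8 mm behind it; z points along the fingers, x is the direction in which the jaws open and shut, and the axes are right-handed (so a half turn about z gives the same grasp; the last joint's range is limited). The gripper opens to 85 mm and grips with 20 to 120 N. Pads are 22 mm wide; open, the fingers measure 114 mm over their backs; the gripper's body (76 mm by 85 mm) begins 54 mm behind the grasp point. The pads swing forward as they close: fully open they stand 13 mm farther back than shut.
Start: joints at [-1.414, 0.359, 1.51, -0, 1.272, -0.115], TCP at [161.065, -577.947, 242.267] pointing down, gripper open.
Joint ranges: [-2.97, 2.97], [-1.01, 2.36], [0.21, 2.38], [-0.96, 4.11], [0.2, 2.71], [-2.98, 2.98]. Speed limits (rad/s): [2.39, 2.39, 3.14, 3.14, 3.14, 3.14].

INTERFACE

Orientations are given as a unit quaternion [w, x, y, z].
In Python, from station import observe, viewer, r gives the robot as it stands.
- The arm moves only by the shell command python3 -m pendant 'ROWS'. ROWS is JSON, a list of rows, each a list of 7 numbers: the shift along the tool's x, y, z scaled (see below), then the turn, a rotation vector about the tool's x, y, z scaled (see below), then the closure, from -1 (fully open) to 1 (shut). In form: [[tx, ty, tz, rx, ry, rz, gripper], ...]. A call has 1 to 12 rows; each row shifts and turns the pose as measured when the row begins, along the tool's axes as they then stand; what a row does not reach is not made up. The controller multiplies each number of a shift by 0.05 m and each number of a turn by 180 degrees. A row lasts 1/8 s, in which the tool goes at most 62.5 mm and 10.7 degrees, less where a joint would pass 70% of its speed; a pose out of reach is approached as far as the arm can. A call with a number of a shift or a turn outside -1 to 1 is refused whole. A call with a gripper value outside its range is refused whole. The fingers move at their own pace and stop on an object; the grip force is fixed at half the most. Time passes only in rows, so rows that do not move let the fingers close. It gives the time, the measured TCP pose, the force and the opening at its end, in the units of the state.
- observe(): the state, without advancing time (a new reading comes with each control period).
- viewer.get_image(name): name is "side" or "top"; returns (picture, depth): 400x640x3 uint8, red, green, blue; 400x640 float32, mm along the optical axis (not along the pixel's ray), 0 where there is no reading.
- viewer.camera_info(name): a dict with "fx", "fy", "cx", "cy" (pixels), "R" (3x3) and "t" (3): a world point X has camera coordinates R X + t. Camera axes: x right, y down, z forward; pixel columns grow to the right and rows downward; lengths in mm; the calibration is good to about 2 mm. A picture is of the moment at which its call begins. camera_info takes no time and is no camera call.
- r.hand_in(): hands the job in, once; it reports no verdict.
The state is a dict: "clock": time; "joint_pos": joint angles; "dq": joint speeds; "joint_torque": joint torques, N m; "ee_pos": TCP position; "eef_rot": TCP orientation; "force": force on the tool from outside, world axes, zero at the start; "ft_torque": the same for the moment, N m; "width": finger opening in mm.
Only numpy, scipy, OpenCV 4.12 (cv2) and the standard library are available. Lean on these libraries where they do the work, as an engineer would, in place of code of your own. Each camera call takes 0.05 s, during which the arm holds its last target.

TASK

Put the washed test-tube baskets up to dry: hang every basket on the table by its handle on the drying stand, one to a hook with the hook under the flat saddle in the middle of the handle, and screw the detergent canister's cap fully shut. When all that is done, push the blower's red start plunger fully down to its stop, hold it there for a moment and let it come back up. Leave the other glassware and bottles standing where they are.

Things in the scene. Friction and masses are not known exactly. Their poses are not given: they have to be found in the camera images.
- basket_blue: loose blue plastic test-tube basket, may be absent, 0.18 to 0.35 kg. Origin: centre of underside, z up. Tub 80 mm along x, 100 along y, 55 high; its fixed tubes reach 65 mm up. Rigid steel handle: a flat-sided bar along y over the middle, 10 mm thick in x, 96 mm long, 120 to 132 mm above the underside, on a post at each end (y = -45 and +45 mm)
- basket_blue_notch (a point): blue basket, middle of the handle's underside, 116 mm above the basket's underside, axes as the basket: a flat saddle plate under the bar, 34 mm along x, 40 along y, 4 thick, rests on the hook, between two lugs (10 mm thick as the bar, 6 wide) at y = -25 and +25 mm, reaching 10 mm below it. To pinch the bar from above, take it 36 mm from the middle, clear of the saddle
- basket_green: loose green plastic test-tube basket, may be absent, 0.18 to 0.35 kg. Origin: centre of underside, z up. Tub 80 mm along x, 100 along y, 55 high; its fixed tubes reach 65 mm up. Rigid steel handle: a flat-sided bar along y over the middle, 10 mm thick in x, 96 mm long, 120 to 132 mm above the underside, on a post at each end (y = -45 and +45 mm)
- basket_green_notch (a point): green basket, middle of the handle's underside, 116 mm above the basket's underside, axes as the basket: a flat saddle plate under the bar, 34 mm along x, 40 along y, 4 thick, rests on the hook, between two lugs (10 mm thick as the bar, 6 wide) at y = -25 and +25 mm, reaching 10 mm below it. To pinch the bar from above, take it 36 mm from the middle, clear of the saddle
- basket_orange: loose orange plastic test-tube basket, may be absent, 0.18 to 0.35 kg. Origin: centre of underside, z up. Tub 80 mm along x, 100 along y, 55 high; its fixed tubes reach 65 mm up. Rigid steel handle: a flat-sided bar along y over the middle, 10 mm thick in x, 96 mm long, 120 to 132 mm above the underside, on a post at each end (y = -45 and +45 mm)
- basket_orange_notch (a point): orange basket, middle of the handle's underside, 116 mm above the basket's underside, axes as the basket: a flat saddle plate under the bar, 34 mm along x, 40 along y, 4 thick, rests on the hook, between two lugs (10 mm thick as the bar, 6 wide) at y = -25 and +25 mm, reaching 10 mm below it. To pinch the bar from above, take it 36 mm from the middle, clear of the saddle
- basket_grey: loose grey plastic test-tube basket, may be absent, 0.18 to 0.35 kg. Origin: centre of underside, z up. Tub 80 mm along x, 100 along y, 55 high; its fixed tubes reach 65 mm up. Rigid steel handle: a flat-sided bar along y over the middle, 10 mm thick in x, 96 mm long, 120 to 132 mm above the underside, on a post at each end (y = -45 and +45 mm)
- basket_grey_notch (a point): grey basket, middle of the handle's underside, 116 mm above the basket's underside, axes as the basket: a flat saddle plate under the bar, 34 mm along x, 40 along y, 4 thick, rests on the hook, between two lugs (10 mm thick as the bar, 6 wide) at y = -25 and +25 mm, reaching 10 mm below it. To pinch the bar from above, take it 36 mm from the middle, clear of the saddle
- hook0 (a point): hook 0 of 0 to 3, 140 mm apart along the stand's +y: U of 26 mm wide flat strap, open upwards. Point: top of its level bottom (76 mm long), in the middle, 230 mm above the table; x points away from the tip, z up. Red tip at x = -36 to -48 mm, up to 24 mm above it; back limb at x = +35 to +41 mm, as high. To hang: bar across x, bar over the tip, tub under the hook, then lower
- hook1 (a point): hook 1 of 0 to 3, 140 mm apart along the stand's +y: U of 26 mm wide flat strap, open upwards. Point: top of its level bottom (76 mm long), in the middle, 230 mm above the table; x points away from the tip, z up. Red tip at x = -36 to -48 mm, up to 24 mm above it; back limb at x = +35 to +41 mm, as high. To hang: bar across x, bar over the tip, tub under the hook, then lower
- hook2 (a point): hook 2 of 0 to 3, 140 mm apart along the stand's +y: U of 26 mm wide flat strap, open upwards. Point: top of its level bottom (76 mm long), in the middle, 230 mm above the table; x points away from the tip, z up. Red tip at x = -36 to -48 mm, up to 24 mm above it; back limb at x = +35 to +41 mm, as high. To hang: bar across x, bar over the tip, tub under the hook, then lower
- hook3 (a point): hook 3 of 0 to 3, 140 mm apart along the stand's +y: U of 26 mm wide flat strap, open upwards. Point: top of its level bottom (76 mm long), in the middle, 230 mm above the table; x points away from the tip, z up. Red tip at x = -36 to -48 mm, up to 24 mm above it; back limb at x = +35 to +41 mm, as high. To hang: bar across x, bar over the tip, tub under the hook, then lower
- rack: the drying stand, fixed: origin on the table under the middle of its row of four hooks; x and y as the hooks' axes; 540 mm long along y. A crossbar at x = +100 mm carries the hooks, its top 258 mm above the table; nothing of the stand is higher. Drip tray below, 12 mm thick, x = -50 to +120 mm
- cap_top (a point): centre of the top of the blue screw cap, on its axis, 165 mm above the table, on a fixed white detergent canister (100 x 130 mm, 110 mm high, the neck at its middle). The cap is 50 mm across and 32 mm high, below it the neck and shoulder (no higher than 133 mm above the table)
- cap (a joint): turn of the captive cap in rad: 0 = screwed fully shut (against its stop), growing counter-clockwise from above as it is undone, to 2.8; the cap stays at the same height and stays where it is left (friction 0.12 Nm). Shut, the white line on the cap points at the black tooth on the canister's shoulder
- plunger_top (a point): centre of the top of the red plunger head (48 mm across, 14 mm thick), 141 mm above the table when released, on a fixed white drying-air blower (130 x 150 mm, 85 mm high); it moves with the plunger
- plunger (a joint): travel of the plunger, straight down, in m: 0 = released, 0.025 = fully pressed against its stop; its spring pushes back with 4 N at the start and 10 N at the end of the stroke and returns it
- beaker: bystander, to be left alone: glass beaker, 60 mm across, 80 mm tall; origin: centre of its underside
- amber_bottle: bystander, to be left alone: amber glass bottle with black cap, 54 mm across, 110 mm tall; origin: centre of its underside
- white_jar: bystander, to be left alone: white jar with red lid, 56 mm across, 80 mm tall; origin: centre of its underside
- flask: bystander, to be left alone: conical glass flask, 64 mm across its foot, 85 mm tall; origin: centre of its underside
- wash_bottle: bystander, to be left alone: clear plastic bottle with red cap, 52 mm across, 110 mm tall; origin: centre of its underside
- dish: bystander, to be left alone: white ceramic dish, 90 mm across, 20 mm tall; origin: centre of its underside

How it is judged:
By the outcome, as a careful person would: the job done as asked, in the order asked, and still so for the second after the job is handed in, with the robot touching nothing.
Of basket_blue, basket_green, basket_orange, basket_grey only 3 to 4 are there at a start; the rules pass over those that are not, and their reading is None.
At some moment in a run one of basket_blue, basket_green, basket_orange, basket_grey may be knocked a few centimetres aside while the robot is not near it.
It also fails if it takes over 210 s, if anything falls off the work surface, if the arm or the gripper's body presses on something with over 40 N, if the wrist force passes 120 N, or if a joint passes its speed limit or range.

## Working session

There is one attempt and no reset: what is moved stays moved. The work goes in short steps, Python scripts to look and compute and a shell command to move; the robot and the scene stay as the last step left them, time stands still between calls to the robot, and variables do not carry over. Pictures are saved under pics/ and viewed, and the job is handed in when it is done.

```bash
ls; mkdir -p pics; python3 - <<'E'
from station import observe, viewer, r
import cv2
for n in("side","top"):
    p,d=viewer.get_image(n); cv2.imwrite(f"pics/{n}0.png",p[:,:,::-1])
    import numpy as np; np.save(f"{n}_d.npy",d); np.save(f"{n}_p.npy",p)
    print(n,viewer.camera_info(n))
print(observe())
E
```

```text
pics
side {'fx': 439.2523116290856, 'fy': 439.2523116290856, 'cx': 317.879630731234, 'cy': 198.99982787237744, 'R': array([[-0.98854828, -0.15042881, -0.01197806],
       [-0.10043877,  0.71511826, -0.6917499 ],
       [ 0.11262484, -0.68262511, -0.72203781]]), 't': array([ 503.19908296,  157.18944095, 1130.62419076])}
top {'fx': 363.30469313910913, 'fy': 363.30469313910913, 'cx': 322.06293409506543, 'cy': 201.85308068528826, 'R': array([[ 0.01868181, -0.9996986 , -0.01592813],
       [-0.99890853, -0.01798018, -0.04310996],
       [ 0.04281058,  0.01671612, -0.99894335]]), 't': array([ -14.36966452,  528.12708731, 1047.97916023])}
{'clock': 0.1, 'joint_pos': array([-1.41408570e+00,  3.59440844e-01,  1.51135728e+00,  1.67900479e-05,
        1.27248371e+00, -1.15103200e-01]), 'dq': array([ 7.67597168e-05, -2.13034486e-03, -2.81496186e-03,  7.41118986e-04,
        1.19977914e-03,  1.86668473e-03]), 'joint_torque': array([-2.95181489e-04, -5.28653777e+01, -2.79348868e+01, -1.62577653e-04,
        5.12877392e-03,  2.04278211e-05]), 'ee_pos': array([ 160.98864274, -577.3696818 ,  241.52034759]), 'eef_rot': array([-5.90452485e-04,  7.96389804e-01, -6.04783073e-01, -6.03956715e-04]), 'force': array([ 0.06237493, -0.033244  ,  0.18717726]), 'ft_torque': array([-0.0100311 ,  0.01091998, -0.01565246]), 'width': 85.26996895393383}
```

View pics/top0.png

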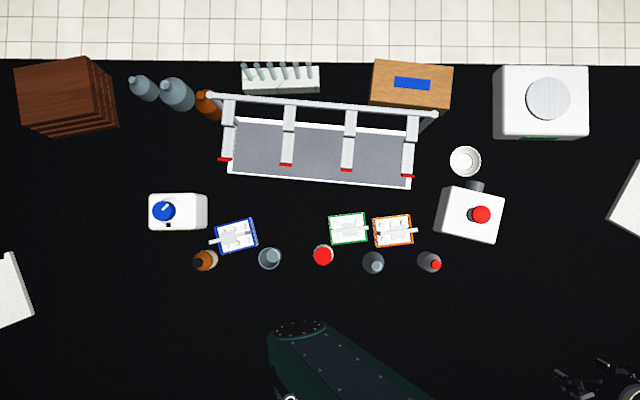

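View pics/side0.png

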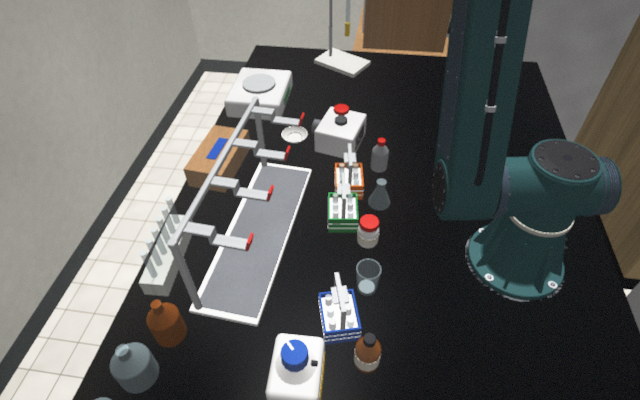

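The top view shows three baskets: blue at (236,236), green at (348,228) and orange at (393,231). The cap is at (163,211), the plunger at (481,214), and the hook tips run from (225,159) to (407,177). No grey basket is visible.

```bash
cat > h.py <<'E'
import numpy as np, cv2
from station import observe, viewer, r
def ray(n,u,v):
    c=viewer.camera_info(n); R=c['R'];t=c['t']
    d=R.T@np.array([(u-c['cx'])/c['fx'],(v-c['cy'])/c['fy'],1]); o=-R.T@t
    return o,d
def atz(n,u,v,z):
    o,d=ray(n,u,v); return o+d*(z-o[2])/d[2]
def dep(n,u,v,D):
    o,d=ray(n,u,v); return o+d*D[int(round(v)),int(round(u))]
def cloud(n,D):
    c=viewer.camera_info(n); v,u=np.mgrid[:400,:640]
    P=np.stack([(u-c['cx'])/c['fx']*D,(v-c['cy'])/c['fy']*D,D],-1)
    return (P-c['t'])@c['R']
def grab(tag):
    out={}
    for n in('side','top'):
        p,d=viewer.get_image(n); np.save(f"{n}_d.npy",d); np.save(f"{n}_p.npy",p); out[n]=(p,d)
        cv2.imwrite(f"pics/{n}_{tag}.png",p[:,:,::-1])
    return out
def crop(n,p,x0,y0,x1,y1,s,name):
    c=cv2.resize(p[y0:y1,x0:x1],None,fx=s,fy=s,interpolation=cv2.INTER_CUBIC)
    cv2.imwrite('pics/'+name,c[:,:,::-1])
def proj(n,X):
    c=viewer.camera_info(n); q=c['R']@np.array(X)+c['t']; return q[0]/q[2]*c['fx']+c['cx'],q[1]/q[2]*c['fy']+c['cy']
E
python3 - <<'E'
from h import *
p=np.load('top_p.npy');d=np.load('top_d.npy')
crop('top',p,140,180,280,280,5.5,'c_left.png')
crop('top',p,310,170,510,280,4,'c_right.png')
crop('top',p,200,85,445,195,3.2,'c_rack.png')
P=cloud('top',d)
for nm,(x0,y0,x1,y1),z0,z1 in [('blueb',(195,210,265,260),122,140),('green',(320,205,367,250),122,140),('orange',(367,205,425,250),122,140),('cap',(145,195,185,225),160,170),('plunger',(465,200,495,225),136,146)]:
    Q=P[y0:y1,x0:x1].reshape(-1,3); Q=Q[(Q[:,2]>z0)&(Q[:,2]<z1)]
    m=Q.mean(0); w,V=np.linalg.eigh(np.cov((Q-m)[:,:2].T)); a=V[:,1]
    s=(Q-m)[:,:2]@a
    print(nm,len(Q),m.round(1),'mid',((Q.min(0)+Q.max(0))/2).round(1),'axis deg',np.degrees(np.arctan2(a[1],a[0])).round(1),s.min().round(1),s.max().round(1),'zmed',np.median(Q[:,2]))
E
```

```text
blueb 176 [428.  236.5 130.9] mid [427.9 237.  129.5] axis deg 105.5 -47.4 48.9 zmed 132.11044426373144
green 155 [455.2 -76.9 131.3] mid [454.2 -75.9 129.6] axis deg 97.6 -44.6 45.7 zmed 131.99045283121154
orange 188 [ 451.7 -201.   130.5] mid [ 450.1 -187.5  129.1] axis deg 94.1 -51.2 77.2 zmed 131.50107871189374
cap 312 [493.6 394.1 165.4] mid [492.9 395.  165.1] axis deg 94.0 -24.4 25.8 zmed 165.38213402989186
plunger 268 [ 499.6 -413.1  139.6] mid [ 499.3 -413.6  140.7] axis deg 111.9 -23.7 22.2 zmed 139.57986268474792
```

View pics/c_left.png

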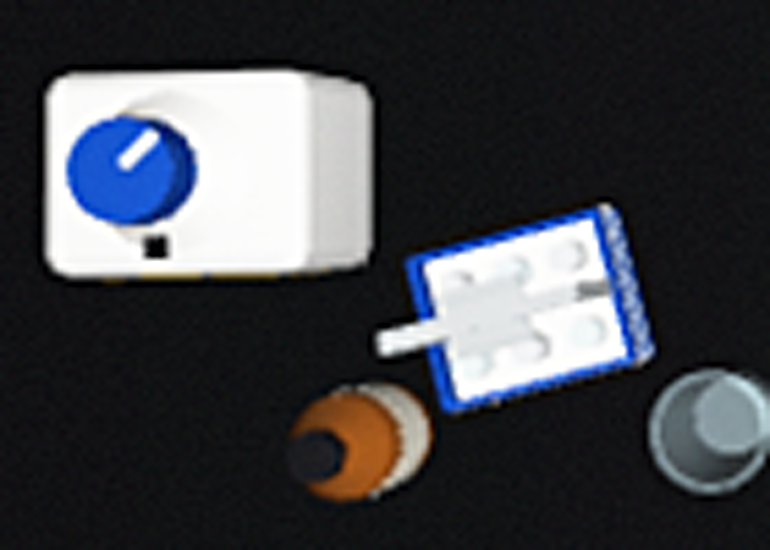

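View pics/c_right.png

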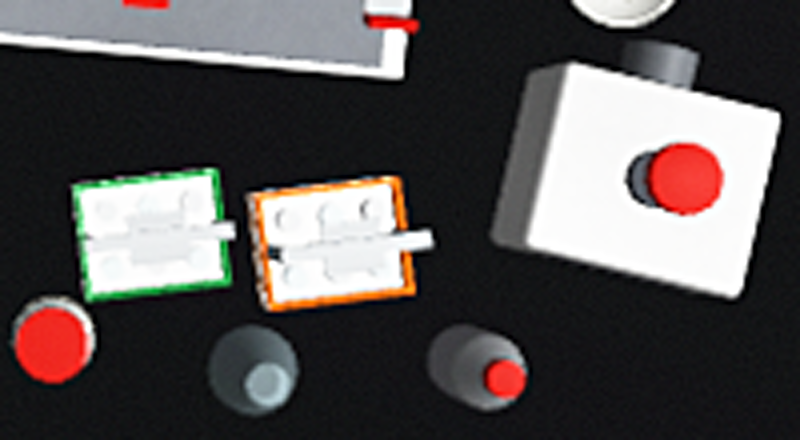

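View pics/c_rack.png

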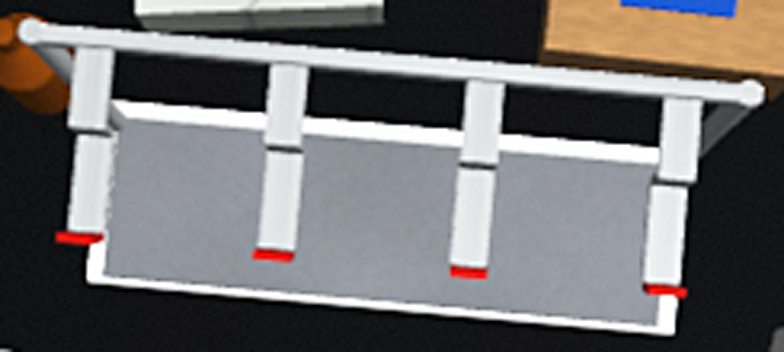

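```bash
python3 - <<'E'
from h import *
p=np.load('top_p.npy').astype(int);d=np.load('top_d.npy')
P=cloud('top',d)
# crossbar top
Q=P[85:130,205:440].reshape(-1,3);Q=Q[(Q[:,2]>250)&(Q[:,2]<266)&(Q[:,0]>720-60)]
l=np.linalg.svd(Q[:,:2]-Q[:,:2].mean(0),full_matrices=False)[2][0];print('bar',Q.mean(0).round(1),Q.min(0).round(),Q.max(0).round(),np.degrees(np.arctan2(l[1],l[0])))
Q=P[85:195,205:440].reshape(-1,3);Q=Q[(Q[:,2]>222)&(Q[:,2]<238)]
print(len(Q))
red=(p[...,0]>150)&(p[...,1]<70)&(p[...,2]<70)
red[195:]=0; red[:,440:]=0
n,lab,st,ce=cv2.connectedComponentsWithStats(red.astype(np.uint8))
for i in range(1,n):
    if st[i,4]<8: continue
    q=P[lab==i]; print('tip',ce[i].round(1),st[i,4],np.median(q,0).round(1),'at254',atz('top',*ce[i],254).round(1))
# strap level surfaces clusters by y
y=Q[:,1]
for i in range(1,n):
    if st[i,4]<8: continue
    q=np.median(P[lab==i],0); s=Q[abs(Q[:,1]-q[1])<30]; print(len(s),s.mean(0).round(1),s.min(0).round(0),s.max(0).round(0), np.median(s[:,2]))
E
```

```text
bar [727.7   9.3 256. ] [ 682. -266.  250.] [767. 260. 262.] -92.88816588241193
1488
tip [224.1 159. ] 40 [611.5 215.9 252.4] at254 [611.1 215.2 254. ]
tip [284.7 164.4] 34 [602.   79.1 252. ] at254 [601.1  77.2 254. ]
tip [346.1 169.8] 32 [591.3 -62.6 252. ] at254 [591.2 -61.5 254. ]
tip [407.9 175.4] 33 [ 581.8 -200.8  251.8] at254 [ 580.8 -200.4  254. ]
382 [658.1 213.5 230.3] [614. 197. 223.] [757. 245. 237.] 230.39117959821488
357 [645.6  73.7 230.2] [609.  58. 223.] [685.  89. 237.] 230.15541123782347
348 [635.6 -65.5 230.1] [598. -80. 227.] [672. -51. 237.] 229.93168995098932
376 [ 625.5 -204.4  229.8] [ 584. -219.  223.] [ 665. -189.  238.] 229.8072109477161
```

```bash
cat >> h.py <<'E'
from scipy.spatial.transform import Rotation as Ro
def pose():
    s=observe(); q=s['eef_rot']; return s, Ro.from_quat([q[1],q[2],q[3],q[0]]).as_matrix()
def to(x,y,z,psi):
    "shift in units (50mm) along present tool axes, and rotvec (180deg units) to get tool down with x at psi deg"
    s,R=pose(); d=np.array([x,y,z])-s['ee_pos']
    a=np.radians(psi); X=np.array([np.cos(a),np.sin(a),0]); Z=np.array([0,0,-1.]); T=np.stack([X,np.cross(Z,X),Z],1)
    rv=Ro.from_matrix(R.T@T).as_rotvec()/np.pi
    print('t %.2f ee'%s['clock'],s['ee_pos'].round(1),'psi %.1f'%np.degrees(np.arctan2(R[1,0],R[0,0])),'w %.1f'%s['width'],'F',s['force'].round(1),'q',s['joint_pos'].round(2))
    print('d world',d.round(1),'shift units now',(R.T@d/50).round(3),'after turn',(T.T@d/50).round(3),'rv',rv.round(4))
def bars(tag):
    o=grab(tag); p,d=o['top']; P=cloud('top',d)
    hsv=cv2.cvtColor(p,cv2.COLOR_RGB2HSV)
    return o,P,hsv
def fitbar(P,box,z0=125,z1=140):
    x0,y0,x1,y1=box
    Q=P[y0:y1,x0:x1].reshape(-1,3);Q=Q[(Q[:,2]>z0)&(Q[:,2]<z1)]
    for _ in range(4):
        m=np.median(Q,0); w,V=np.linalg.eigh(np.cov((Q-Q.mean(0))[:,:2].T)); a=V[:,1]; a=a*np.sign(a[1])
        c=Q.mean(0); e=(Q-c)[:,:2]@np.array([-a[1],a[0]]); Q=Q[abs(e)<max(7,1.5*e.std())]
    c=Q.mean(0); s=(Q-c)[:,:2]@a; l,h=np.percentile(s,[1,99]); mid=c[:2]+a*(l+h)/2
    print('bar mid',mid.round(1),'len %.1f'%(h-l),'bar angle %.1f'%np.degrees(np.arctan2(a[1],a[0])),len(Q),'z %.1f'%np.median(Q[:,2]))
    print('  ends36: +y',(mid+36*a).round(1),' -y',(mid-36*a).round(1))
E
python3 - <<'E'
from h import *
P=cloud('top',np.load('top_d.npy'))
for b in [(195,210,265,260),(320,205,369,250),(371,205,420,250)]: fitbar(P,b)
for n,x in [('tooth',(140+155/5.5,180+247/5.5,130)),('l1',(140+122/5.5,180+162/5.5,165)),('l2',(140+157/5.5,180+133/5.5,165)),('capc',(140+130/5.5,180+170/5.5,165))]: print(n,atz('top',*x).round(1))
to(455,-41,242,7.6)
E
```

```text
bar mid [427.7 236.9] len 94.9 bar angle 105.9 148 z 132.6
  ends36: +y [417.9 271.6]  -y [437.6 202.3]
bar mid [455.2 -79.7] len 93.4 bar angle 97.6 149 z 132.2
  ends36: +y [450.5 -44.1]  -y [ 460.  -115.4]
bar mid [ 451.6 -205.7] len 93.4 bar angle 98.5 152 z 131.9
  ends36: +y [ 446.2 -170.1]  -y [ 456.9 -241.3]
tooth [456.  392.1 130. ]
l1 [495.4 393.3 165. ]
l2 [508.9 377.7 165. ]
capc [491.8 389.4 165. ]
t 0.10 ee [ 161.  -577.4  241.5] psi -74.4 w 85.3 F [ 0.1 -0.   0.2] q [-1.41  0.36  1.51  0.    1.27 -0.12]
d world [2.940e+02 5.364e+02 5.000e-01] shift units now [-8.755e+00 -8.544e+00  7.000e-03] after turn [ 7.247 -9.855 -0.01 ] rv [-4.000e-04  4.000e-04 -4.557e-01]
```

```bash
python3 -m pendant '[[0,0,0,0,0,-0.057,-0.2],[0,0,0,0,0,-0.057,-0.2],[0,0,0,0,0,-0.057,-0.2],[0,0,0,0,0,-0.057,-0.2],[0,0,0,0,0,-0.057,-0.2],[0,0,0,0,0,-0.057,-0.2],[0,0,0,0,0,-0.057,-0.2],[0,0,0,0,0,-0.057,-0.2]]'
python3 - <<'E'
from h import *
to(450.5,-44.1,242,7.6)
E
```

```text
clock: 1.1
ee_pos: [160.5, -574.2, 237.4]
eef_rot: [-0.005, 0.996, 0.09, -0.0]
force: [-0.5, 0.1, -0.1]
width: 51.4
t 1.10 ee [ 160.5 -574.2  237.4] psi 10.3 w 51.4 F [-0.5  0.1 -0.1] q [-1.41  0.36  1.52  0.    1.27 -1.59]
d world [290.  530.1   4.6] shift units now [ 7.605e+00 -9.393e+00  8.000e-03] after turn [ 7.152 -9.742 -0.092] rv [-0.0033 -0.      0.0151]
```

```bash
python3 -m pendant '[[0.63,-0.78,0,0,0,0.015,-0.2],[0.63,-0.8,0,0,0,0,-0.2],[0.63,-0.8,0,0,0,0,-0.2],[0.63,-0.8,0,0,0,0,-0.2],[0.63,-0.8,0,0,0,0,-0.2],[0.63,-0.8,0,0,0,0,-0.2],[0.63,-0.8,0,0,0,0,-0.2],[0.63,-0.8,0,0,0,0,-0.2],[0.63,-0.8,0,0,0,0,-0.2],[0.63,-0.8,0,0,0,0,-0.2],[0.5,-0.7,0,0,0,0,-0.2],[0,0,0,0,0,0,-0.2]]'
python3 - <<'E'
from h import *
to(450.5,-44.1,190,7.6)
E
```

```text
clock: 2.6
ee_pos: [444.2, -82.7, 239.2]
eef_rot: [-0.006, 0.998, 0.066, -0.001]
force: [0.4, -0.4, -0.6]
width: 51.6
t 2.60 ee [444.2 -82.7 239.2] psi 7.5 w 51.6 F [ 0.4 -0.4 -0.6] q [-0.35  0.15  1.82  0.01  1.18 -0.48]
d world [  6.3  38.6 -49.2] shift units now [ 0.227 -0.735  0.994] after turn [ 0.227 -0.748  0.985] rv [-0.0041  0.0001 -0.0003]
```

```bash
python3 -m pendant '[[0.12,-0.37,0.4,-0.004,0,0,-0.2],[0.11,-0.38,0.4,0,0,0,-0.2],[0,0,0.2,0,0,0,-0.2],[0,0,0,0,0,0,-0.2]]'
python3 - <<'E'
from h import *
to(450.5,-44.1,119,7.6)
o=grab('g1')
crop('side',o['side'][0],280,90,430,240,4,'g1s.png')
crop('top',o['top'][0],300,150,460,270,4,'g1t.png')
E
```

```text
clock: 3.1
ee_pos: [449.8, -45.5, 188.0]
eef_rot: [0.001, 0.998, 0.066, -0.001]
force: [-0.4, 0.4, 0.5]
width: 51.7
t 3.10 ee [449.8 -45.5 188. ] psi 7.6 w 51.7 F [-0.4  0.4  0.5] q [-0.25  0.21  1.88 -0.    1.05 -0.38]
d world [  0.7   1.4 -69. ] shift units now [ 0.02  -0.028  1.379] after turn [ 0.018 -0.025  1.379] rv [ 0.0006  0.0006 -0.0001]
```

View pics/g1s.png

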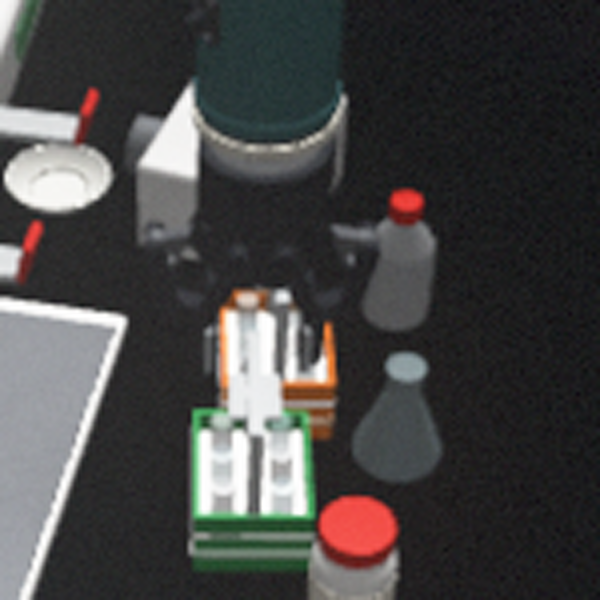

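View pics/g1t.png

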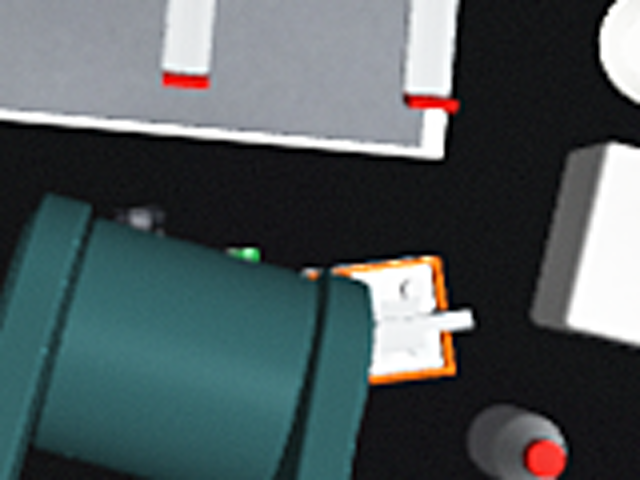

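The fingers straddle the green bar at the near end (side crop about (260,350)), so I'm descending.

```bash
python3 -m pendant '[[0.02,-0.02,0.5,0,0,0,-0.2],[0,0,0.45,0,0,0,-0.2],[0,0,0.3,0,0,0,-0.2],[0,0,0,0,0,0,-0.2]]'
python3 - <<'E'
from h import *
to(450.5,-44.1,119,7.6)
E
```

```text
clock: 3.7
ee_pos: [454.8, -48.7, 128.2]
eef_rot: [0.003, 0.998, 0.064, 0.004]
force: [0.5, -0.4, 0.2]
width: 51.0
t 3.70 ee [454.8 -48.7 128.2] psi 7.3 w 51.0 F [ 0.5 -0.4  0.2] q [-0.26  0.3   1.95 -0.    0.88 -0.38]
d world [-4.3  4.6 -9.2] shift units now [-0.076 -0.104  0.183] after turn [-0.074 -0.103  0.184] rv [ 0.0019 -0.0023 -0.0016]
```

```bash
python3 -m pendant '[[-0.08,-0.1,0.18,0.002,-0.002,0,-0.2],[0,0,0,0,0,0,-0.2]]'
python3 - <<'E'
from h import *
to(450.5,-44.1,119,7.6)
E
```

```text
clock: 3.95
ee_pos: [451.0, -44.9, 120.1]
eef_rot: [0.0, 0.998, 0.063, 0.001]
force: [-0.4, 0.2, -0.2]
width: 51.2
t 3.95 ee [451.  -44.9 120.1] psi 7.3 w 51.2 F [-0.4  0.2 -0.2] q [-0.25  0.31  1.96  0.    0.87 -0.38]
d world [-0.5  0.8 -1.1] shift units now [-0.009 -0.018  0.021] after turn [-0.009 -0.018  0.021] rv [ 0.0001 -0.0009 -0.0019]
```

```bash
python3 -m pendant '[[0,0,0,0,0,0,1],[0,0,0,0,0,0,1],[0,0,0,0,0,0,1],[0,0,0,0,0,0,1],[0,0,0,0,0,0,1],[0,0,0,0,0,0,1]]'
python3 -m pendant '[[0,0,-0.4,0,0,0,1],[0,0,-0.5,0,0,0,1],[0,0,-0.5,0,0,0,1],[0,0,-0.5,0,0,0,1],[0,0,0,0,0,0,1],[0,0,0,0,0,0,1]]'
python3 - <<'E'
from h import *
to(451,-44.9,267,7.6)
o=grab('g2')
crop('side',o['side'][0],230,50,430,250,3,'g2s.png')
E
```

```text
clock: 4.7
ee_pos: [451.3, -44.8, 120.7]
eef_rot: [0.0, 0.998, 0.064, 0.002]
force: [0.1, -1.1, -3.0]
width: 8.5
clock: 5.45
ee_pos: [449.3, -44.4, 216.4]
eef_rot: [-0.0, 0.998, 0.063, -0.0]
force: [-0.2, 0.5, -2.9]
width: 8.7
t 5.45 ee [449.3 -44.4 216.4] psi 7.3 w 8.7 F [-0.2  0.5 -2.9] q [-0.25  0.17  1.85  0.    1.12 -0.38]
d world [ 1.7 -0.5 50.6] shift units now [ 0.032  0.014 -1.012] after turn [ 0.032  0.015 -1.012] rv [-0.0003  0.     -0.0018]
```

View pics/g2s.png

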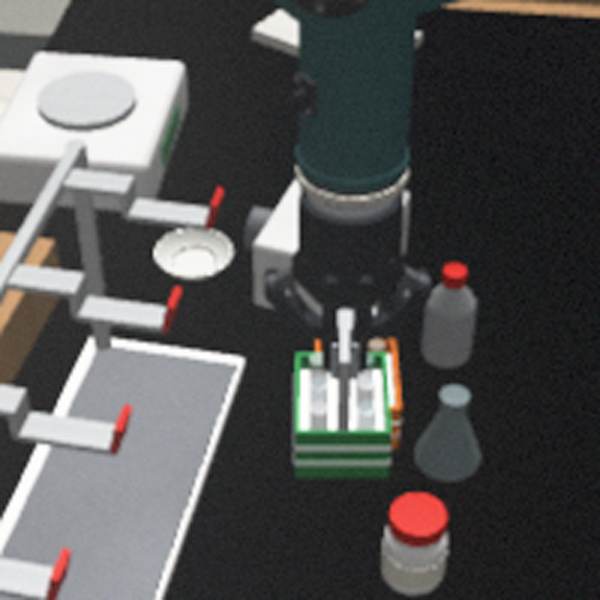

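```bash
python3 -m pendant '[[0,0,-0.5,0,0,0.032,1],[0,0,-0.5,0,0,0.032,1],[0,0,0,0,0,0,1],[0,0,0,0,0,0,1]]'
python3 - <<'E'
from h import *
to(635.4,-29.4,268,-4.2)
E
```

```text
clock: 6.05
ee_pos: [446.6, -43.8, 262.2]
eef_rot: [-0.002, 0.999, -0.039, -0.005]
force: [-0.3, -0.8, -1.7]
width: 8.7
t 6.05 ee [446.6 -43.8 262.2] psi -4.4 w 8.7 F [-0.3 -0.8 -1.7] q [-0.25  0.12  1.78  0.    1.24 -0.18]
d world [188.8  14.4   5.8] shift units now [ 3.742 -0.578 -0.153] after turn [ 3.745 -0.564 -0.117] rv [-0.0009  0.0032 -0.0012]
```

```bash
python3 -m pendant '[[0.4,-0.15,-0.05,0,0.003,0,1],[0.5,-0.2,-0.05,0,0,0,1],[0.5,-0.2,-0.02,0,0,0,1],[0.3,0,0,0,0,0,1],[0,0,0,0,0,0,1]]'
python3 - <<'E'
from h import *
to(635.4,-29.4,268,-4.2)
o=grab('g3')
crop('side',o['side'][0],200,100,400,250,4,'g3s.png')
P=cloud('top',o['top'][1])
E
```

```text
clock: 6.68
ee_pos: [537.3, -21.0, 263.0]
eef_rot: [-0.002, 0.999, -0.036, -0.002]
force: [-0.3, -0.2, -1.6]
width: 8.6
t 6.67 ee [537.3 -21.  263. ] psi -4.2 w 8.6 F [-0.3 -0.2 -1.6] q [-0.17  0.25  1.61  0.    1.28 -0.1 ]
d world [98.1 -8.4  5. ] shift units now [ 1.968  0.025 -0.111] after turn [ 1.968  0.024 -0.101] rv [-0.0013  0.0016  0.0001]
```

View pics/g3s.png

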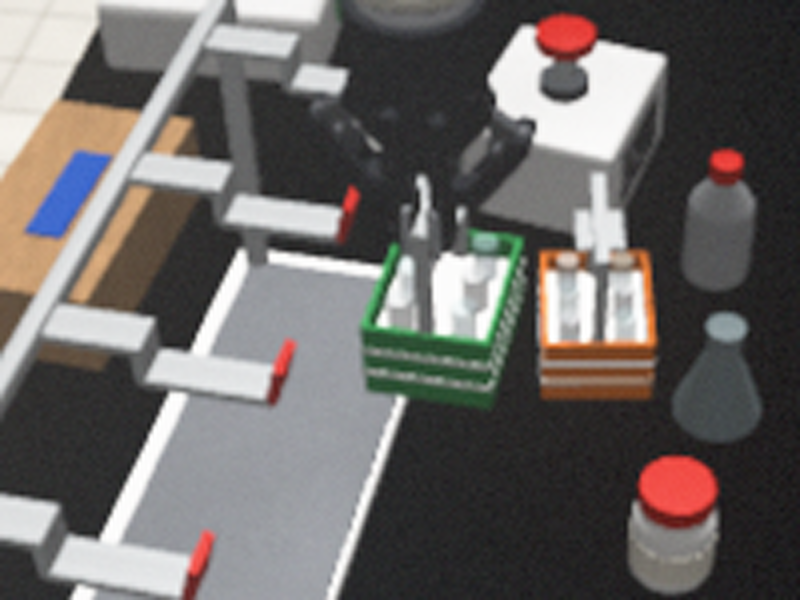

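View pics/top_g3.png

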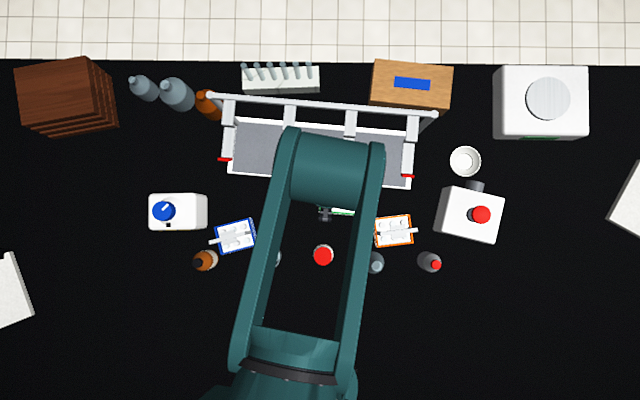

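The green basket hangs level in front of hook 1 (tip at (285,372) in the crop).

```bash
python3 -m pendant '[[0,0,-0.14,-0.001,0.001,0,1],[0,0,0,0,0,0,1],[0.3,0.01,-0.02,0,0,0,1],[0.4,0.01,-0.02,0,0,0,1],[0.4,0,-0.02,0,0,0,1],[0.3,0,-0.02,0,0,0,1],[0.2,0,0,0,0,0,1],[0,0,0,0,0,0,1]]'
python3 - <<'E'
from h import *
to(635.4,-29.4,268,-4.2)
E
```

```text
clock: 7.78
ee_pos: [619.1, -29.3, 275.3]
eef_rot: [-0.0, 0.999, -0.037, -0.001]
force: [-0.5, 0.4, -2.3]
width: 8.7
t 7.78 ee [619.1 -29.3 275.3] psi -4.3 w 8.7 F [-0.5  0.4 -2.3] q [-0.16  0.36  1.42  0.    1.36 -0.08]
d world [16.3 -0.1 -7.3] shift units now [ 0.326 -0.022  0.146] after turn [ 0.326 -0.022  0.146] rv [-0.0001  0.0003 -0.0005]
```

```bash
python3 -m pendant '[[0.05,0,0.12,0,0,0,1],[0.15,-0.02,0.02,0,0,0,1],[0.12,0,0,0,0,0,1],[0,0,0,0,0,0,1]]'
python3 - <<'E'
from h import *
to(635.4,-29.4,235,-4.2)
o=grab('g4')
crop('side',o['side'][0],200,80,400,230,4,'g4s.png')
E
```

```text
clock: 8.28
ee_pos: [634.7, -29.2, 267.5]
eef_rot: [-0.0, 0.999, -0.037, -0.001]
force: [-0.7, 0.6, -1.7]
width: 8.5
t 8.28 ee [634.7 -29.2 267.5] psi -4.3 w 8.5 F [-0.7  0.6 -1.7] q [-0.15  0.39  1.39  0.    1.36 -0.08]
d world [  0.7  -0.2 -32.5] shift units now [0.016 0.003 0.649] after turn [0.014 0.002 0.649] rv [-0.0002  0.0009 -0.0005]
```

View pics/g4s.png

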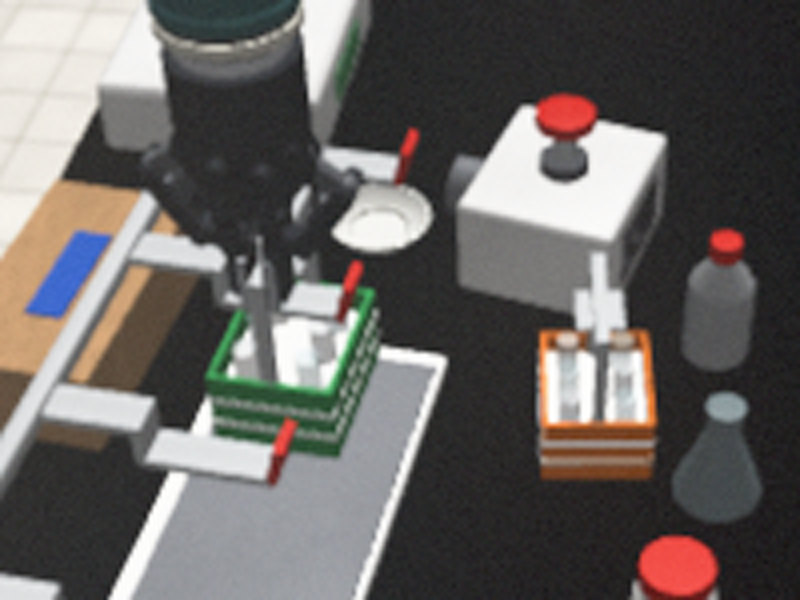

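Green is over hook 1, with the strap inside the handle loop and above the tubes. Lowering it now.

```bash
python3 -m pendant '[[0.02,0,0.25,0,0,0,1],[0,0,0.2,0,0,0,1],[0,0,0.12,0,0,0,1],[0,0,0.06,0,0,0,1],[0,0,0,0,0,0,1]]'
python3 - <<'E'
from h import *
to(635.4,-29.4,235,-4.2)
E
```

```text
clock: 9.0
ee_pos: [634.5, -29.1, 234.3]
eef_rot: [-0.0, 0.999, -0.037, -0.002]
force: [-1.1, -0.7, 0.9]
width: 8.7
t 9.00 ee [634.5 -29.1 234.3] psi -4.3 w 8.7 F [-1.1 -0.7  0.9] q [-0.15  0.42  1.44  0.    1.29 -0.08]
d world [ 0.9 -0.3  0.7] shift units now [ 0.018  0.004 -0.014] after turn [ 0.018  0.004 -0.014] rv [-0.0002  0.0012 -0.0005]
```

```bash
python3 -m pendant '[[0,0,0,0,0,0,0.3],[0,0,0,0,0,0,0],[0,0,0,0,0,0,-0.2],[0,0,0,0,0,0,-0.2],[0,0,-0.3,0,0,0,-0.2],[0,0,-0.5,0,0,0,-0.2],[0,0,-0.5,0,0,0,-0.2],[0,0,-0.5,0,0,0,-0.2],[-0.5,0,0,0,0,0,-0.2],[-0.8,0,0,0,0,0,-0.2],[-0.8,0,0,0,0,0,-0.2],[-0.8,0,0,0,0,0,-0.2]]'
python3 - <<'E'
from h import *
o=grab('g5')
crop('side',o['side'][0],200,80,400,230,4,'g5s.png')
crop('top',o['top'][0],200,90,440,270,3.2,'g5t.png')
to(446,-170,190,8.5)
E
```

```text
clock: 10.5
ee_pos: [491.9, -19.0, 335.7]
eef_rot: [0.001, 0.999, -0.037, 0.005]
force: [-0.3, -0.5, 0.7]
width: 51.4
t 10.60 ee [489.  -18.4 335.6] psi -4.3 w 51.0 F [ 0.9 -0.4  1. ] q [-0.18  0.12  1.61  0.    1.41 -0.1 ]
d world [ -43.  -151.6 -145.6] shift units now [-0.649  3.086  2.91 ] after turn [-1.298  2.871  2.913] rv [ 0.0004 -0.002  -0.071 ]
```

View pics/g5s.png

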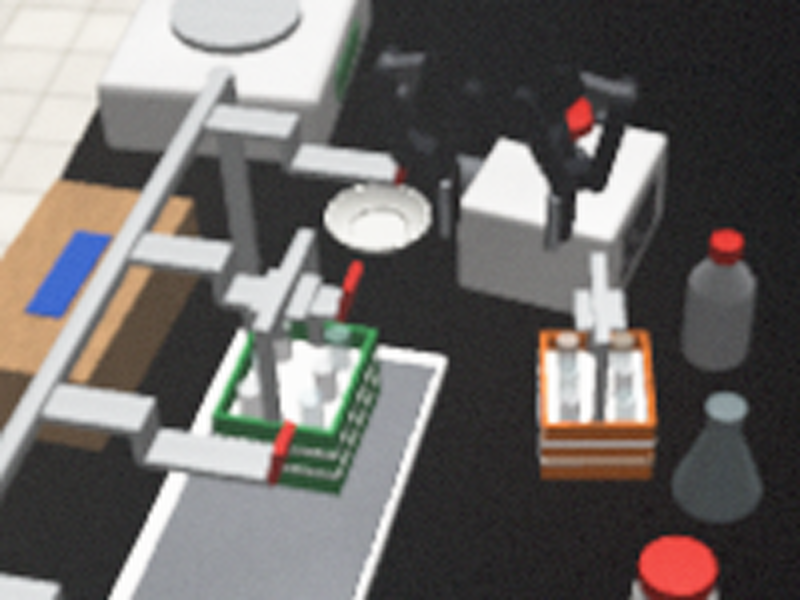

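View pics/g5t.png

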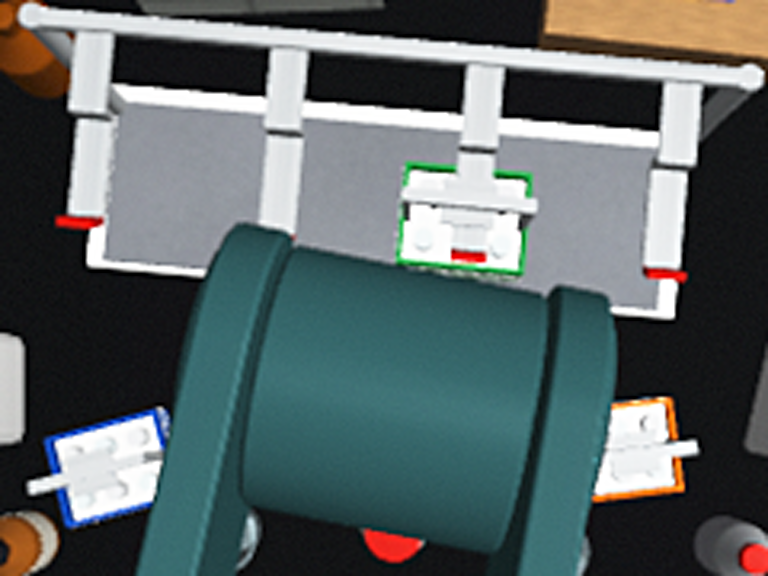

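Green hangs level on hook 1, with its saddle on the strap and the strap between the lugs. Orange is next.

```bash
python3 - <<'E'
from h import *
P=cloud('top',np.load('top_d.npy'))
fitbar(P,(320,140,372,162),240,252)
print(atz('top',200+405/3.2,90+193/3.2,246),atz('top',200+536/3.2,90+206/3.2,246))
E
python3 -m pendant '[[-0.3,0.5,0.2,0,0,-0.036,-0.2],[-0.3,0.6,0.2,0,0,-0.036,-0.2],[-0.2,0.6,0.2,0,0,0,-0.2],[-0.2,0.6,0.4,0,0,0,-0.2],[-0.2,0.5,0.4,0,0,0,-0.2],[0,0,0.4,0,0,0,-0.2],[0,0,0.4,0,0,0,-0.2],[0,0,0,0,0,0,-0.2]]'
python3 - <<'E'
from h import *
to(446.2,-170,190,8.5)
o=grab('o1')
crop('side',o['side'][0],280,90,430,240,4,'o1s.png')
E
```

```text
bar mid [633.5 -62.3] len 94.0 bar angle 85.2 204 z 245.8
  ends36: +y [636.5 -26.4]  -y [630.5 -98.1]
[636.15072464 -16.67821745 246.        ] [ 628.30099899 -110.0501319   246.        ]
clock: 11.6
ee_pos: [451.6, -170.4, 231.9]
eef_rot: [0.005, 0.997, 0.08, 0.012]
force: [0.7, 0.0, 0.8]
width: 51.3
t 11.60 ee [ 451.6 -170.4  231.9] psi 9.1 w 51.3 F [0.7 0.  0.8] q [-0.51  0.19  1.79  0.01  1.14 -0.67]
d world [ -5.4   0.4 -41.9] shift units now [-0.125 -0.036  0.835] after turn [-0.106 -0.025  0.838] rv [ 0.0038 -0.0074  0.0035]
```

View pics/o1s.png

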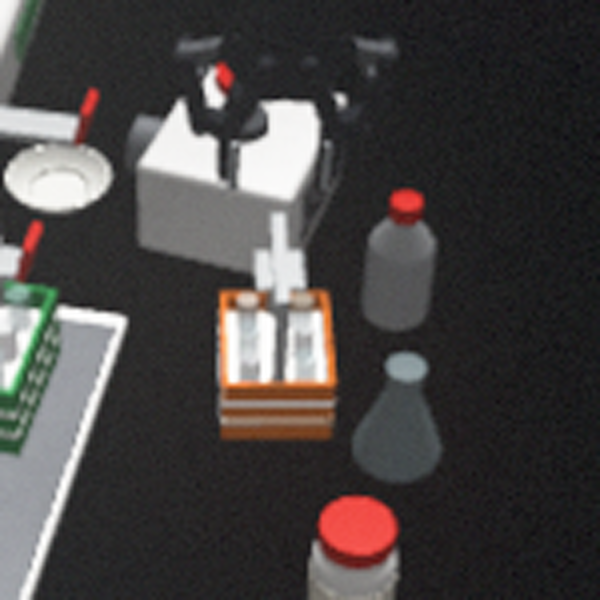

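View pics/top_o1.png

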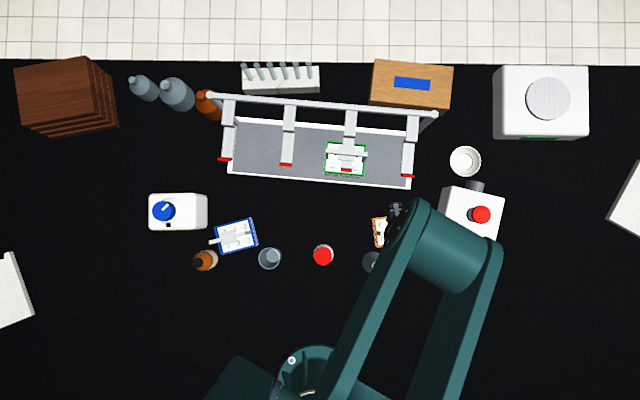

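```bash
python3 -m pendant '[[-0.12,-0.03,0.4,0.004,-0.007,0.003,-0.2],[0,0,0.4,0,0,0,-0.2],[0,0,0,0,0,0,-0.2]]'
python3 - <<'E'
from h import *
to(446.2,-170,119,8.5)
E
```

```text
clock: 12.08
ee_pos: [448.1, -170.9, 193.0]
eef_rot: [0.001, 0.997, 0.075, 0.002]
force: [0.0, 0.3, 0.4]
width: 51.3
t 12.07 ee [ 448.1 -170.9  193. ] psi 8.6 w 51.3 F [0.  0.3 0.4] q [-0.51  0.24  1.83  0.    1.07 -0.66]
d world [ -1.9   0.9 -74. ] shift units now [-0.042 -0.027  1.479] after turn [-0.036 -0.024  1.479] rv [ 0.0007 -0.0014  0.0006]
```

```bash
python3 -m pendant '[[-0.04,-0.03,0.5,0,-0.001,0,-0.2],[0,0,0.5,0,0,0,-0.2],[0,0,0.3,0,0,0,-0.2],[0,0,0,0,0,0,-0.2]]'
python3 - <<'E'
from h import *
to(446.2,-170,120,8.5)
o=grab('o2')
crop('side',o['side'][0],280,90,430,240,4,'o2s.png')
E
```

```text
clock: 12.58
ee_pos: [447.8, -170.6, 128.2]
eef_rot: [0.002, 0.997, 0.075, 0.002]
force: [-0.1, -0.3, -0.6]
width: 51.5
t 12.57 ee [ 447.8 -170.6  128.2] psi 8.6 w 51.5 F [-0.1 -0.3 -0.6] q [-0.51  0.33  1.9  -0.    0.91 -0.66]
d world [-1.6  0.6 -8.2] shift units now [-0.031 -0.018  0.164] after turn [-0.031 -0.017  0.164] rv [ 0.0013 -0.0009  0.0006]
```

View pics/o2s.png

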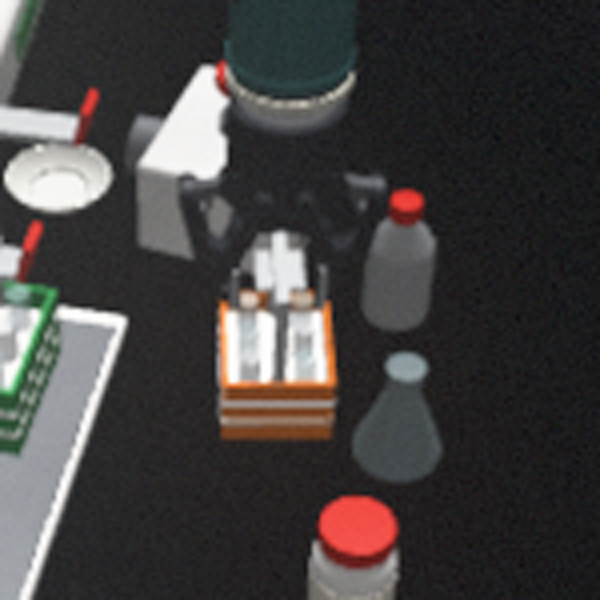

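The fingers straddle the near end of the orange bar at crop (280,300).

```bash
python3 -m pendant '[[-0.03,-0.02,0.17,0.001,-0.001,0,-0.2],[0,0,0,0,0,0,0.4],[0,0,0,0,0,0,1],[0,0,0,0,0,0,1],[0,0,0,0,0,0,1],[0,0,0,0,0,0,1],[0,0,0,0,0,0,1]]'
python3 -m pendant '[[0,0,-0.4,0,0,0,1],[0,0,-0.5,0,0,0,1],[0,0,-0.5,0,0,0,1],[0,0,-0.6,0,0,0.035,1],[0,0,-0.6,0,0,0.035,1],[0,0,-0.6,0,0,0,1],[0,0,0,0,0,0,1],[0,0,0,0,0,0,1]]'
python3 - <<'E'
from h import *
print('grasp err');to(622.5+2.6,-204.9+35.9,268,-4.2)
E
```

```text
clock: 13.55
ee_pos: [447.6, -170.5, 121.6]
eef_rot: [0.001, 0.997, 0.075, 0.002]
force: [0.0, 0.1, -1.9]
width: 8.8
clock: 14.55
ee_pos: [445.0, -168.8, 283.8]
eef_rot: [-0.0, 0.999, -0.039, -0.001]
force: [-0.1, -0.0, -2.9]
width: 8.8
grasp err
t 14.55 ee [ 445.  -168.8  283.8] psi -4.4 w 8.8 F [-0.1 -0.  -2.9] q [-0.51  0.14  1.71 -0.    1.3  -0.43]
d world [180.1  -0.2 -15.8] shift units now [ 3.592 -0.274  0.311] after turn [ 3.593 -0.26   0.316] rv [-0.0001  0.0004 -0.0012]
```

```bash
python3 -m pendant '[[0.4,0,0.15,0,0,0,1],[0.5,-0.05,0.1,0,0,0,1],[0.5,-0.05,0.05,0,0,0,1],[0.3,-0.05,0,0,0,0,1],[0,0,0,0,0,0,1],[0,0,0,0,0,0,1]]'
python3 - <<'E'
from h import *
to(625.1,-171,269,-4.2)
E
```

```text
clock: 15.3
ee_pos: [532.3, -166.3, 259.1]
eef_rot: [-0.003, 0.999, -0.039, -0.006]
force: [-0.3, -0.0, -2.6]
width: 8.7
t 15.30 ee [ 532.3 -166.3  259.1] psi -4.4 w 8.7 F [-0.3 -0.  -2.6] q [-0.43  0.29  1.57  0.    1.29 -0.35]
d world [92.8 -4.7  9.9] shift units now [ 1.855 -0.05  -0.221] after turn [ 1.858 -0.042 -0.198] rv [-0.0015  0.0039 -0.0012]
```

```bash
python3 -m pendant '[[0,0,-0.23,-0.001,0.004,-0.001,1],[0,0,0,0,0,0,1],[0.25,-0.02,0,0,0,0,1],[0.3,-0.02,0,0,0,0,1],[0.3,0,0,0,0,0,1],[0,0,0,0,0,0,1]]'
python3 - <<'E'
from h import *
to(625.1,-171,269,-4.2)
o=grab('o3')
crop('side',o['side'][0],200,60,400,210,4,'o3s.png')
E
```

```text
clock: 16.05
ee_pos: [577.6, -168.0, 272.6]
eef_rot: [-0.0, 0.999, -0.037, 0.002]
force: [-0.2, 0.2, -2.7]
width: 8.0
t 16.05 ee [ 577.6 -168.   272.6] psi -4.3 w 8.0 F [-0.2  0.2 -2.7] q [-0.4   0.33  1.47  0.    1.33 -0.32]
d world [47.5 -3.  -3.6] shift units now [ 0.952 -0.012  0.076] after turn [ 0.953 -0.011  0.072] rv [-0.0002 -0.0011 -0.0004]
```

View pics/o3s.png

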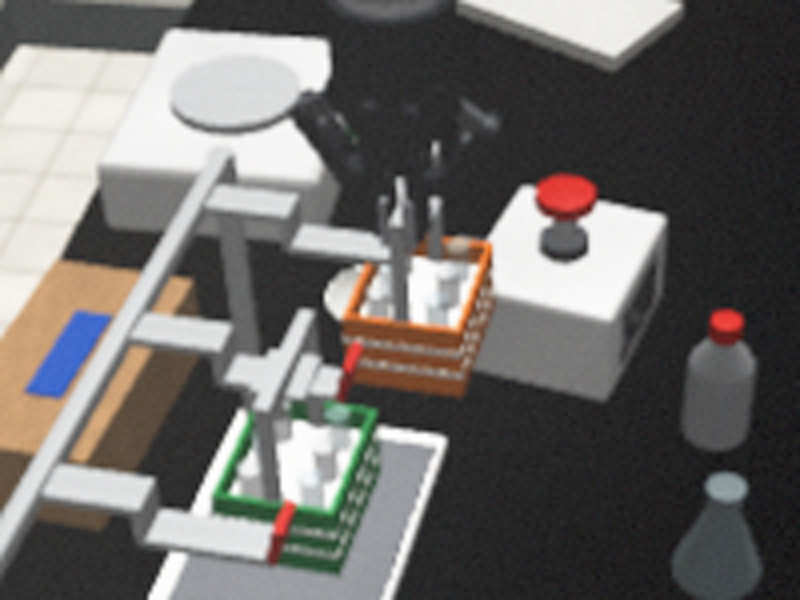

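Orange is level, at the tip of hook 0. Moving in.

```bash
python3 -m pendant '[[0.25,-0.01,0.06,0,-0.001,0,1],[0.3,0,0,0,0,0,1],[0.3,0,0,0,0,0,1],[0.15,0,0,0,0,0,1],[0,0,0,0,0,0,1]]'
python3 - <<'E'
from h import *
to(625.1,-171,235.6,-4.2)
o=grab('o4')
crop('side',o['side'][0],200,60,400,210,4,'o4s.png')
E
```

```text
clock: 16.77
ee_pos: [629.4, -171.2, 268.5]
eef_rot: [-0.001, 0.999, -0.037, -0.001]
force: [-1.2, 0.1, -2.8]
width: 8.4
t 16.77 ee [ 629.4 -171.2  268.5] psi -4.3 w 8.4 F [-1.2  0.1 -2.8] q [-0.37  0.42  1.35  0.    1.37 -0.3 ]
d world [ -4.3   0.2 -32.9] shift units now [-0.084  0.004  0.659] after turn [-0.085  0.003  0.659] rv [-0.0003  0.0007 -0.0005]
```

View pics/o4s.png

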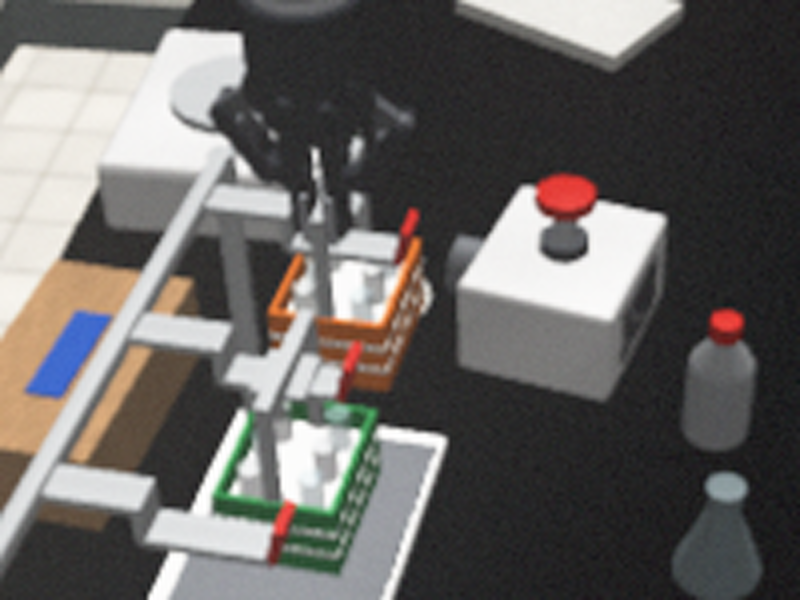

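Orange is threaded on hook 0, so I'm lowering and releasing it.

```bash
python3 -m pendant '[[-0.08,0,0.25,0,0,0,1],[0,0,0.2,0,0,0,1],[0,0,0.14,0,0,0,1],[0,0,0.06,0,0,0,1],[0,0,0,0,0,0,1]]'
python3 - <<'E'
from h import *
to(625.1,-171,235.6,-4.2)
E
```

```text
clock: 17.5
ee_pos: [622.6, -170.4, 235.5]
eef_rot: [-0.001, 0.999, -0.038, -0.002]
force: [-1.1, -0.6, -0.5]
width: 9.0
t 17.50 ee [ 622.6 -170.4  235.5] psi -4.3 w 9.0 F [-1.1 -0.6 -0.5] q [-0.37  0.43  1.41  0.    1.3  -0.3 ]
d world [ 2.5 -0.6  0.1] shift units now [ 0.05   0.008 -0.002] after turn [ 0.05   0.008 -0.002] rv [-0.0004  0.001  -0.0007]
```

```bash
python3 -m pendant '[[0,0,0.03,0,0,0,1],[0,0,0,0,0,0,0.3],[0,0,0,0,0,0,0],[0,0,0,0,0,0,-0.2],[0,0,0,0,0,0,-0.2],[0,0,-0.3,0,0,0,-0.2],[0,0,-0.5,0,0,0,-0.2],[0,0,-0.5,0,0,0,-0.2],[0,0,-0.5,0,0,0,-0.2],[-0.5,0,0,0,0,0,-0.2],[-0.8,-0.3,0,0,0,0,-0.2],[-0.8,-0.8,0,0,0,0,-0.2]]'
python3 -m pendant '[[-0.6,-0.8,0,0,0,-0.05,-0.2],[-0.3,-0.9,0,0,0,-0.05,-0.2],[0,-0.9,0,0,0,0,-0.2]]'
python3 - <<'E'
from h import *
o=grab('o5')
crop('side',o['side'][0],180,40,380,190,4,'o5s.png')
crop('top',o['top'][0],150,90,450,280,2.6,'o5t.png')
P=cloud('top',o['top'][1])
fitbar(P,(375,140,440,172),240,252); fitbar(P,(320,140,372,162),240,252);fitbar(P,(195,210,265,260))
to(437.6,202.3,240,15.9)
E
```

```text
clock: 19.0
ee_pos: [524.9, -110.1, 334.3]
eef_rot: [0.002, 0.999, -0.039, 0.004]
force: [-0.0, 0.4, -0.2]
width: 51.0
clock: 19.38
ee_pos: [465.6, 22.2, 337.2]
eef_rot: [0.003, 0.993, 0.121, 0.006]
force: [0.9, -0.8, -0.7]
width: 51.1
bar mid [ 621.5 -204.5] len 95.1 bar angle 85.0 208 z 245.9
  ends36: +y [ 624.6 -168.7]  -y [ 618.4 -240.4]
bar mid [633.5 -62.2] len 93.7 bar angle 85.5 202 z 245.8
  ends36: +y [636.3 -26.3]  -y [630.6 -98. ]
  return _methods._mean(a, axis=axis, dtype=dtype,
  ret = um.true_divide(
h.py:44: RuntimeWarning: Mean of empty slice.
  m=np.median(Q,0); w,V=np.linalg.eigh(np.cov((Q-Q.mean(0))[:,:2].T)); a=V[:,1]; a=a*np.sign(a[1])
  avg = a.mean(axis, **keepdims_kw)
h.py:44: RuntimeWarning: Degrees of freedom <= 0 for slice
  m=np.median(Q,0); w,V=np.linalg.eigh(np.cov((Q-Q.mean(0))[:,:2].T)); a=V[:,1]; a=a*np.sign(a[1])
  c *= np.true_divide(1, fact)
  c *= np.true_divide(1, fact)
h.py:45: RuntimeWarning: Mean of empty slice.
  c=Q.mean(0); e=(Q-c)[:,:2]@np.array([-a[1],a[0]]); Q=Q[abs(e)<max(7,1.5*e.std())]
  ret = _var(a, axis=axis, dtype=dtype, out=out, ddof=ddof,
  arrmean = um.true_divide(arrmean, div, out=arrmean,
  ret = ret.dtype.type(ret / rcount)
h.py:46: RuntimeWarning: Mean of empty slice.
  c=Q.mean(0); s=(Q-c)[:,:2]@a; l,h=np.percentile(s,[1,99]); mid=c[:2]+a*(l+h)/2
Traceback (most recent call last):
  File "h.py", line 46, in fitbar
    c=Q.mean(0); s=(Q-c)[:,:2]@a; l,h=np.percentile(s,[1,99]); mid=c[:2]+a*(l+h)/2
                                      ~~~~~~~~~~~~~^^^^^^^^^^
IndexError: index -1 is out of bounds for axis 0 with size 0
```

View pics/o5s.png

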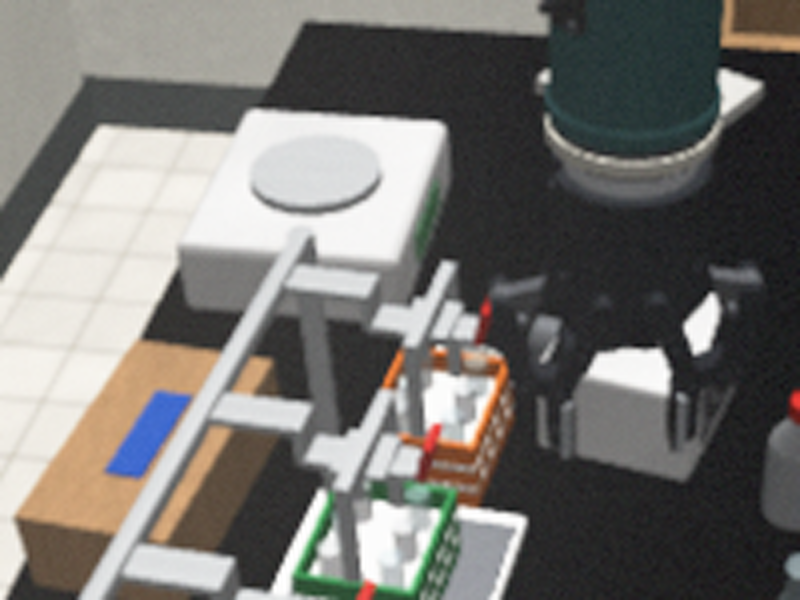

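View pics/o5t.png

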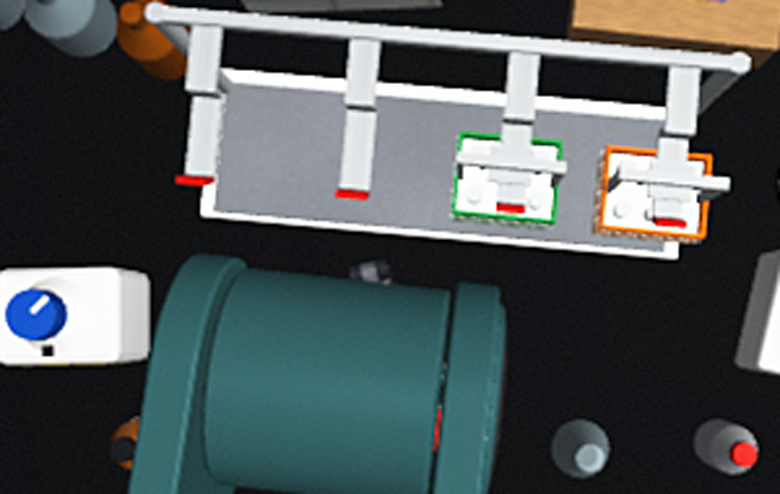

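Orange and green are both hung and centred within 3 mm. The arm hides blue from above, so I'll check it in the side view.

```bash
python3 - <<'E'
from h import *
p=np.load('side_p.npy');crop('side',p,260,230,420,390,3.7,'b0s.png')
P=cloud('side',np.load('side_d.npy'))
fitbar(P,(290,260,370,330))
to(437.6,202.3,240,15.9)
E
```

```text
bar mid [426.2 237.2] len 94.8 bar angle 106.1 216 z 132.5
  ends36: +y [416.2 271.8]  -y [436.2 202.6]
t 19.48 ee [465.   24.5 337.2] psi 14.1 w 51.6 F [ 1.3  0.  -0.5] q [-0.1   0.07  1.65 -0.    1.41 -0.34]
d world [-27.4 177.8 -97.2] shift units now [ 0.313 -3.592  1.93 ] after turn [ 0.447 -3.57   1.945] rv [ 0.0017 -0.0035 -0.01  ]
```

View pics/b0s.png

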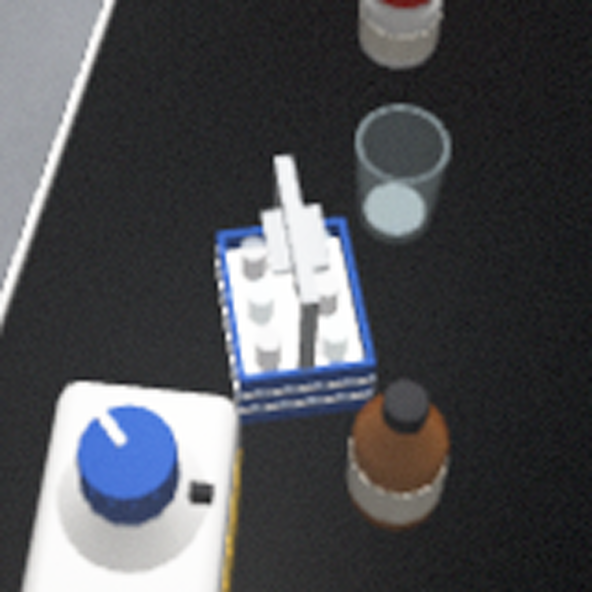

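Blue is unmoved at about (427,237) mm. The side fit agrees with the top fit.

```bash
python3 -m pendant '[[0.08,-0.6,0.4,0,-0.003,-0.01,-0.2],[0.09,-0.7,0.4,0,0,0,-0.2],[0.09,-0.7,0.4,0,0,0,-0.2],[0.09,-0.7,0.4,0,0,0,-0.2],[0.08,-0.6,0.4,0,0,0,-0.2],[0,0,0.4,0,0,0,-0.2],[0,0,0,0,0,0,-0.2]]'
python3 - <<'E'
from h import *
to(437,202.4,119,15.9)
E
```

```text
clock: 20.35
ee_pos: [449.4, 191.1, 220.2]
eef_rot: [0.004, 0.99, 0.138, 0.008]
force: [-0.2, -0.3, -0.0]
width: 50.9
t 20.35 ee [449.4 191.1 220.2] psi 15.9 w 50.9 F [-0.2 -0.3 -0. ] q [ 0.27  0.21  1.78 -0.01  1.13 -0.  ]
d world [ -12.4   11.3 -101.2] shift units now [-0.207 -0.307  2.017] after turn [-0.177 -0.285  2.023] rv [ 0.0035 -0.0049  0.0001]
```

```bash
python3 -m pendant '[[-0.19,-0.29,0.4,0.003,-0.005,0,-0.2],[0,0,0.5,0,0,0,-0.2],[0,0,0.3,0,0,0,-0.2],[0,0,0,0,0,0,-0.2]]'
python3 - <<'E'
from h import *
to(437,202.4,120,15.9)
o=grab('b1')
crop('side',o['side'][0],260,230,420,390,3.7,'b1s.png')
E
```

```text
clock: 20.85
ee_pos: [437.0, 203.0, 159.1]
eef_rot: [-0.0, 0.991, 0.137, 0.0]
force: [-0.0, 0.1, 0.7]
width: 51.0
t 20.85 ee [437.  203.  159.1] psi 15.7 w 51.0 F [-0.   0.1  0.7] q [0.29 0.29 1.86 0.   0.99 0.02]
d world [  0.   -0.6 -39.1] shift units now [-0.004  0.012  0.782] after turn [-0.003  0.012  0.782] rv [-0.0001 -0.0003 -0.001 ]
```

View pics/b1s.png

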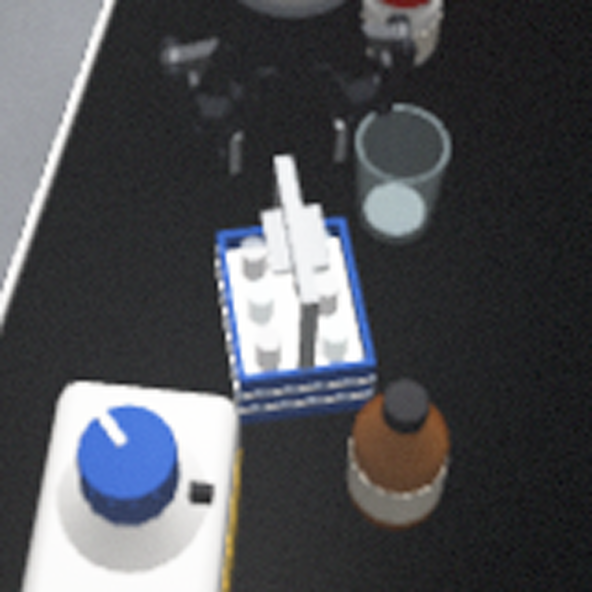

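The fingers straddle the far end of the blue bar (235–340,150) and clear the beaker.

```bash
python3 -m pendant '[[0,0.01,0.4,0,0,0,-0.2],[0,0,0.35,0,0,0,-0.2],[0,0,0.06,0,0,0,-0.2],[0,0,0,0,0,0,-0.2]]'
python3 - <<'E'
from h import *
to(437,202.4,120,15.9)
E
```

```text
clock: 21.45
ee_pos: [441.5, 203.9, 122.6]
eef_rot: [-0.001, 0.991, 0.136, 0.005]
force: [-1.3, 0.4, -0.1]
width: 51.1
t 21.45 ee [441.5 203.9 122.6] psi 15.7 w 51.1 F [-1.3  0.4 -0.1] q [0.29 0.35 1.89 0.   0.89 0.02]
d world [-4.5 -1.5 -2.6] shift units now [-0.096  0.004  0.051] after turn [-0.095  0.003  0.052] rv [-0.0002 -0.0035 -0.0013]
```

```bash
python3 -m pendant '[[-0.1,0.01,0.04,0,-0.003,-0.001,-0.2],[0,0,0,0,0,0,0.4],[0,0,0,0,0,0,1],[0,0,0,0,0,0,1],[0,0,0,0,0,0,1],[0,0,0,0,0,0,1],[0,0,0,0,0,0,1]]'
python3 -m pendant '[[0,0,-0.4,0,0,0,1],[0,0,-0.5,0,0,0,1],[0,0,-0.5,0,0,0,1],[0,0,-0.6,0,0,0.055,1],[0,0,-0.6,0,0,0.055,1],[0,0,-0.5,0,0,0,1],[0,0,0,0,0,0,1],[0,0,0,0,0,0,1]]'
python3 - <<'E'
from h import *
to(653.3-2.6,213.9-37.5,268,-4.2)
E
```

```text
clock: 22.32
ee_pos: [437.2, 201.9, 122.0]
eef_rot: [-0.0, 0.99, 0.138, 0.001]
force: [0.1, -0.7, -0.6]
width: 9.0
clock: 23.32
ee_pos: [434.0, 201.3, 277.7]
eef_rot: [0.0, 0.999, -0.04, -0.002]
force: [0.0, -0.3, -2.8]
width: 8.8
t 23.32 ee [434.  201.3 277.7] psi -4.6 w 8.8 F [ 0.  -0.3 -2.8] q [0.29 0.15 1.71 0.   1.29 0.37]
d world [216.7 -24.9  -9.7] shift units now [4.361 0.15  0.174] after turn [4.359 0.179 0.195] rv [ 0.0002  0.0015 -0.0021]
```

```bash
python3 -m pendant '[[0.4,0.02,0,0,0.001,-0.002,1],[0.5,0.05,0,0,0,0,1],[0.5,0.05,0,0,0,0,1],[0.5,0.03,0,0,0,0,1],[0.3,0.02,0,0,0,0,1],[0,0,0,0,0,0,1],[0,0,0,0,0,0,1]]'
python3 - <<'E'
from h import *
to(650.7,176.4,269,-4.2)
o=grab('b2')
crop('side',o['side'][0],180,130,380,330,3,'b2s.png')
E
```

```text
clock: 24.2
ee_pos: [548.2, 182.2, 268.6]
eef_rot: [0.002, 0.999, -0.036, -0.006]
force: [-0.1, 0.5, -3.0]
width: 8.8
t 24.20 ee [548.2 182.2 268.6] psi -4.1 w 8.8 F [-0.1  0.5 -3. ] q [ 0.2   0.31  1.52 -0.    1.33  0.27]
d world [102.5  -5.8   0.4] shift units now [ 2.053 -0.032 -0.031] after turn [ 2.053 -0.035 -0.008] rv [0.0015 0.0036 0.0005]
```

View pics/b2s.png

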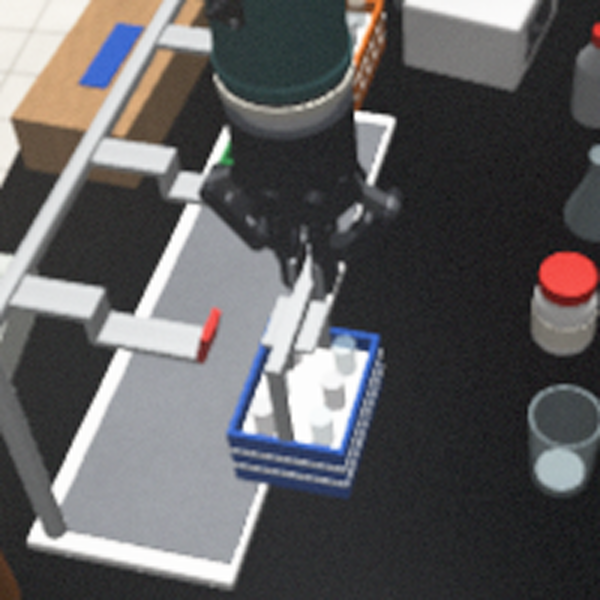

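Blue is level in front of hook 3 (tip at (208,335)). Moving in.

```bash
python3 -m pendant '[[0.25,-0.02,0,0.001,0.003,0,1],[0.4,-0.02,0,0,0,0,1],[0.4,0,0,0,0,0,1],[0,0,0,0,0,0,1],[0,0,0,0,0,0,1]]'
python3 - <<'E'
from h import *
to(650.7,176.4,269,-4.2)
E
```

```text
clock: 24.92
ee_pos: [601.6, 181.5, 270.1]
eef_rot: [0.0, 0.999, -0.035, 0.001]
force: [-0.2, -0.0, -2.1]
width: 9.0
t 24.93 ee [601.6 181.5 270.1] psi -4.0 w 9.0 F [-0.2 -0.  -2.1] q [ 0.18  0.38  1.41 -0.    1.35  0.25]
d world [49.1 -5.1 -1.1] shift units now [0.986 0.034 0.024] after turn [0.987 0.03  0.022] rv [ 0.0001 -0.0006  0.0013]
```

```bash
python3 -m pendant '[[0.25,0.03,0.02,0,0,0.001,1],[0.3,0,0,0,0,0,1],[0.3,0,0,0,0,0,1],[0.13,0,0,0,0,0,1],[0,0,0,0,0,0,1]]'
python3 - <<'E'
from h import *
to(650.7,176.4,236,-4.2)
o=grab('b3')
crop('side',o['side'][0],180,130,380,330,3,'b3s.png')
E
```

```text
clock: 25.55
ee_pos: [653.3, 176.2, 269.1]
eef_rot: [0.0, 0.999, -0.036, 0.001]
force: [-0.3, -0.2, -3.1]
width: 8.7
t 25.55 ee [653.3 176.2 269.1] psi -4.2 w 8.7 F [-0.3 -0.2 -3.1] q [ 0.16  0.45  1.3  -0.    1.39  0.23]
d world [ -2.6   0.2 -33.1] shift units now [-0.055  0.     0.662] after turn [-0.053  0.     0.662] rv [ 0.     -0.0007  0.0003]
```

View pics/b3s.png

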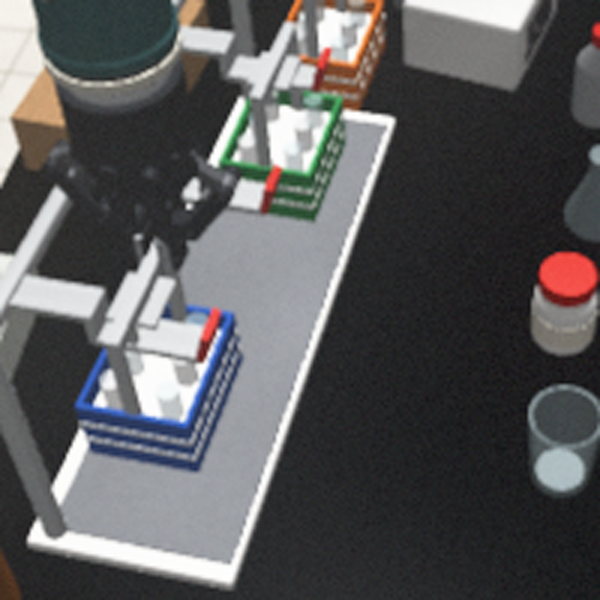

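Blue is threaded on hook 3.

```bash
python3 -m pendant '[[-0.05,0,0.25,0,0,0,1],[0,0,0.2,0,0,0,1],[0,0,0.14,0,0,0,1],[0,0,0.08,0,0,0,1],[0,0,0,0,0,0,1]]'
python3 - <<'E'
from h import *
to(650.7,176.4,236,-4.2)
E
```

```text
clock: 26.28
ee_pos: [648.7, 176.6, 236.2]
eef_rot: [0.0, 0.999, -0.036, 0.001]
force: [1.1, -0.8, -2.6]
width: 8.6
t 26.27 ee [648.7 176.6 236.2] psi -4.1 w 8.6 F [ 1.1 -0.8 -2.6] q [ 0.16  0.47  1.35 -0.    1.32  0.24]
d world [ 2.  -0.2 -0.2] shift units now [0.04  0.001 0.004] after turn [0.04  0.001 0.004] rv [ 0.     -0.0008  0.0006]
```

```bash
python3 -m pendant '[[0,0,0.04,0,0,0,1],[0,0,0,0,0,0,1]]'; python3 -m pendant '[[0,0,0.03,0,0,0,1],[0,0,0,0,0,0,1]]'
```

```text
clock: 26.52
ee_pos: [648.9, 176.6, 236.1]
eef_rot: [-0.0, 0.999, -0.036, 0.002]
force: [-0.1, 0.7, -1.1]
width: 8.7
clock: 26.78
ee_pos: [648.9, 176.6, 235.9]
eef_rot: [-0.0, 0.999, -0.036, 0.003]
force: [-1.9, -0.3, 0.2]
width: 8.4
```

```bash
python3 -m pendant '[[0,0,0,0,0,0,0.3],[0,0,0,0,0,0,0],[0,0,0,0,0,0,-0.2],[0,0,0,0,0,0,-0.2],[0,0,-0.3,0,0,0,-0.2],[0,0,-0.5,0,0,0,-0.2],[0,0,-0.5,0,0,0,-0.2],[0,0,-0.5,0,0,0,-0.2],[-0.5,0,0,0,0,0,-0.2],[-0.8,0,0,0,0,0,-0.2],[-0.8,0,0,0,0,0,-0.2],[-0.8,0.4,0,0,0,0,-0.2]]'
python3 -m pendant '[[-0.4,0.8,0,0,0,0,-0.2],[0,0.8,0,0,0,0,-0.2],[0,0.8,0,0,0,0,-0.2],[0,0,0,0,0,0,-0.2]]'
python3 - <<'E'
from h import *
o=grab('b4')
crop('side',o['side'][0],180,60,380,330,2.2,'b4s.png')
crop('top',o['top'][0],130,90,450,280,2.5,'b4t.png')
crop('top',o['top'][0],140,185,215,240,10,'b4cap.png')
P=cloud('top',o['top'][1])
for b in [(200,130,270,165),(320,140,372,162),(375,140,440,172)]:fitbar(P,b,240,252)
to(494,394,240,90)
E
```

```text
clock: 28.28
ee_pos: [504.2, 168.0, 334.5]
eef_rot: [-0.002, 0.999, -0.036, 0.008]
force: [-0.0, -0.2, 0.1]
width: 51.3
clock: 28.78
ee_pos: [472.5, 47.0, 339.2]
eef_rot: [-0.002, 0.999, -0.035, 0.012]
force: [-0.4, -0.5, 0.8]
width: 50.9
bar mid [652.9 213.5] len 95.2 bar angle 86.0 204 z 246.0
  ends36: +y [655.4 249.4]  -y [650.4 177.6]
bar mid [633.5 -62.2] len 93.8 bar angle 85.4 205 z 245.8
  ends36: +y [636.3 -26.3]  -y [630.6 -98.1]
bar mid [ 621.5 -204.4] len 95.2 bar angle 85.1 209 z 245.7
  ends36: +y [ 624.6 -168.5]  -y [ 618.5 -240.2]
t 28.88 ee [472.8  48.9 339. ] psi -3.9 w 51.6 F [-0.1  0.1 -1.1] q [-0.05  0.08  1.64  0.    1.4   0.02]
d world [ 21.2 345.1 -99. ] shift units now [-0.091 -6.903  2.016] after turn [6.901 0.423 1.981] rv [ 0.0049 -0.0072 -0.5215]
```

View pics/b4t.png

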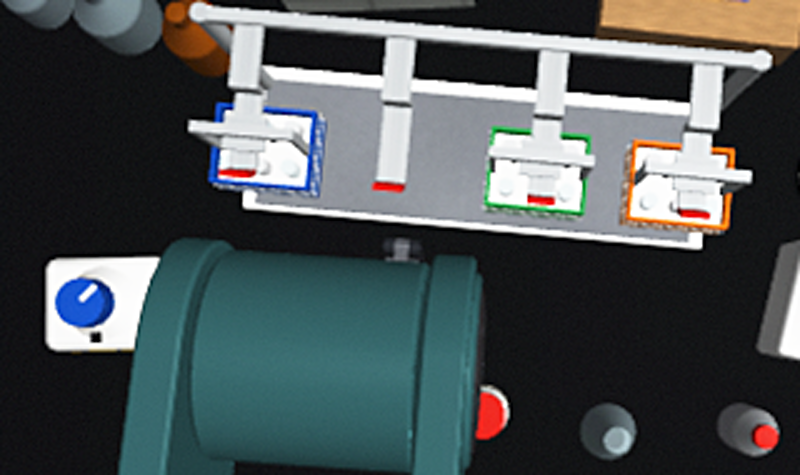

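View pics/b4s.png

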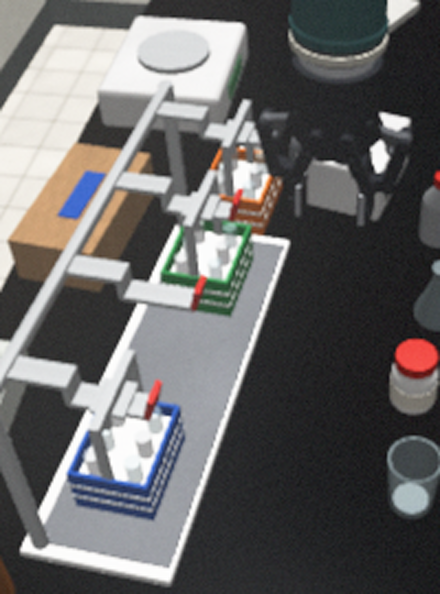

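View pics/b4cap.png

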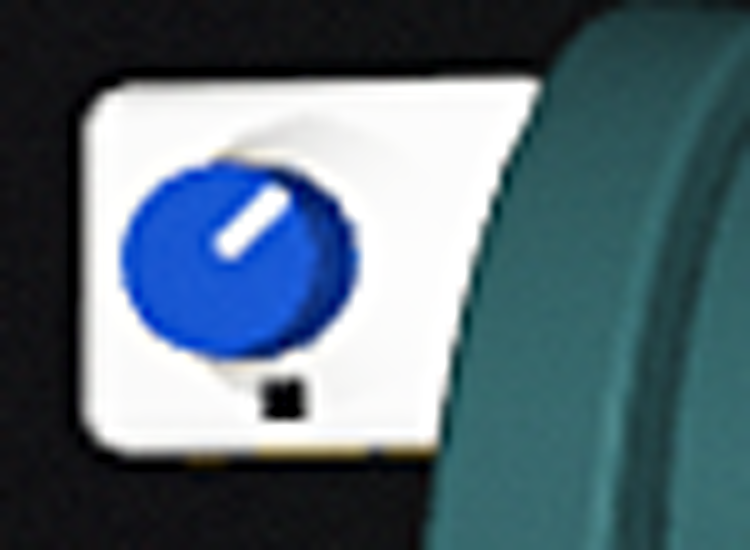

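All three baskets are hung: bar heights are 246 mm and every bar is within 3 mm of its hook. The cap's white line points at about -44° and the tooth at about -177°, so the cap needs about 133° clockwise.

```bash
python3 -m pendant '[[0,-0.9,0,0.005,-0.007,0,-1],[0,-0.9,0,0,0,0,-1],[0,-0.9,0,0,0,0,-1],[0,-0.9,0,0,0,0,-1],[0,-0.9,0,0,0,0,-1],[0,-0.9,0,0,0,0,-1],[0,0,0,0,0,-0.057,-1],[0,0,0,0,0,-0.057,-1],[0,0,0,0,0,-0.057,-1],[0,0,0,0,0,-0.057,-1],[0,0,0,0,0,-0.057,-1],[0,0,0,0,0,-0.057,-1]]'
python3 - <<'E'
from h import *
to(493.5,394.5,220,60)
E
```

```text
clock: 30.38
ee_pos: [486.8, 346.5, 347.2]
eef_rot: [-0.011, 0.863, 0.505, 0.009]
force: [0.2, 0.2, 0.5]
width: 85.1
t 30.38 ee [486.8 346.5 347.2] psi 60.6 w 85.1 F [0.2 0.2 0.5] q [ 0.49  0.27  1.38  0.02  1.47 -0.57]
d world [   6.7   48.  -127.2] shift units now [ 0.835 -0.326  2.57 ] after turn [ 0.899 -0.363  2.543] rv [-0.0035 -0.0085  0.0035]
```

```bash
python3 -m pendant '[[0.4,-0.17,0.3,-0.003,-0.008,0.003,-1],[0.4,-0.17,0.5,0,0,0,-1],[0,0,0.6,0,0,0,-1],[0,0,0.6,0,0,0,-1],[0,0,0.4,0,0,0,-1],[0,0,0,0,0,0,-1]]'
python3 - <<'E'
from h import *
to(493.5,394.5,147,60)
o=grab('c1')
crop('side',o['side'][0],220,300,380,400,4,'c1s.png')
E
```

```text
clock: 31.12
ee_pos: [488.2, 402.3, 226.1]
eef_rot: [-0.002, 0.863, 0.506, 0.002]
force: [0.5, 0.1, 0.3]
width: 85.2
t 31.12 ee [488.2 402.3 226.1] psi 60.8 w 85.2 F [0.5 0.1 0.3] q [ 0.58  0.42  1.46  0.    1.26 -0.48]
d world [  5.3  -7.8 -79.1] shift units now [-0.093  0.172  1.581] after turn [-0.083  0.17   1.582] rv [-0.0007 -0.0017  0.0042]
```

View pics/c1s.png

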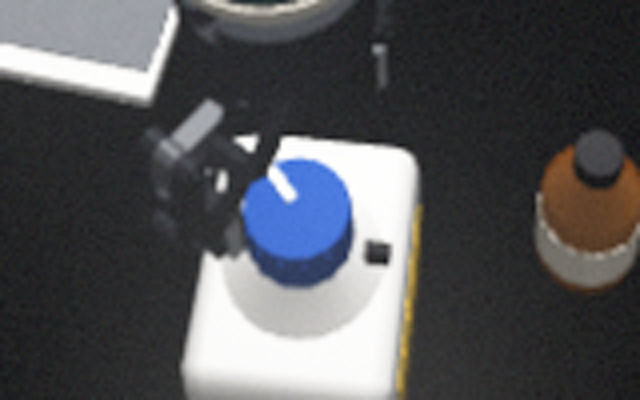

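```bash
python3 -m pendant '[[-0.09,0.17,0.2,-0.001,-0.002,0.004,-1],[0,0,0.3,0,0,0,-1],[0,0,0,0,0,0,-1]]'
python3 - <<'E'
from h import *
print(atz('side',294.5,352.5,165).round(1))
to(493.5,394.5,147,60)
E
```

```text
clock: 31.6
ee_pos: [496.5, 395.2, 204.0]
eef_rot: [0.001, 0.866, 0.5, 0.004]
force: [0.0, -0.8, -0.2]
width: 85.2
[489.4 397.2 165. ]
t 31.60 ee [496.5 395.2 204. ] psi 60.0 w 85.2 F [ 0.  -0.8 -0.2] q [ 0.56  0.44  1.48 -0.    1.21 -0.48]
d world [ -3.   -0.7 -57. ] shift units now [-0.048 -0.05   1.14 ] after turn [-0.041 -0.045  1.14 ] rv [ 0.0016 -0.0018 -0.0001]
```

```bash
python3 -m pendant '[[-0.05,-0.06,0.4,0.002,-0.002,0,-1],[0,0,0.45,0,0,0,-1],[0,0,0.25,0,0,0,-1],[0,0,0,0,0,0,-1]]'
python3 - <<'E'
from h import *
to(492.2,395.3,147,60)
o=grab('c2')
crop('side',o['side'][0],220,300,380,400,4,'c2s.png')
E
```

```text
clock: 32.1
ee_pos: [491.8, 394.0, 145.1]
eef_rot: [-0.001, 0.866, 0.5, -0.002]
force: [-0.6, 0.1, 0.3]
width: 85.5
t 32.10 ee [491.8 394.  145.1] psi 59.9 w 85.5 F [-0.6  0.1  0.3] q [ 0.57  0.5   1.54  0.    1.1  -0.48]
d world [0.4 1.3 1.9] shift units now [ 0.026 -0.006 -0.039] after turn [ 0.026 -0.006 -0.039] rv [-0.0009  0.0007 -0.0003]
```

View pics/c2s.png

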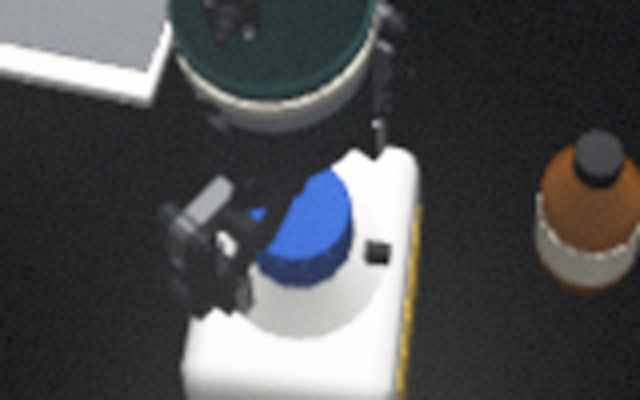

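Jaws are around the cap. Closing.

```bash
python3 -m pendant '[[0.02,0,-0.04,0,0,0,-0.4],[0,0,0,0,0,0,0],[0,0,0,0,0,0,1],[0,0,0,0,0,0,1],[0,0,0,0,0,0,1],[0,0,0,0,0,0,1]]'
python3 - <<'E'
from h import *
to(492.2,395.3,147,60);print(observe()['ft_torque'])
E
```

```text
clock: 32.95
ee_pos: [493.2, 394.6, 150.8]
eef_rot: [0.0, 0.866, 0.5, -0.0]
force: [-0.6, -1.7, 0.4]
width: 48.5
t 32.95 ee [493.2 394.6 150.8] psi 60.0 w 48.5 F [-0.6 -1.7  0.4] q [ 0.57  0.49  1.54 -0.    1.11 -0.48]
d world [-1.   0.7 -3.8] shift units now [ 0.001 -0.025  0.075] after turn [ 0.001 -0.025  0.075] rv [-0.0001  0.0002 -0.0001]
[-0.24055273  0.07883691  0.04616417]
```

Gripped at 48.5 mm. Turning clockwise (positive rz).

```bash
python3 -m pendant '[[0,0,0,0,0,0.04,1],[0,0,0,0,0,0.05,1],[0,0,0,0,0,0.05,1],[0,0,0,0,0,0.05,1],[0,0,0,0,0,0,1]]'
python3 - <<'E'
from h import *
to(493.2,394.6,150.8,60);print(observe()['ft_torque'])
E
```

```text
clock: 33.58
ee_pos: [492.6, 394.1, 150.8]
eef_rot: [0.001, 0.977, 0.215, -0.001]
force: [-1.3, -1.2, -0.4]
width: 48.6
t 33.58 ee [492.6 394.1 150.8] psi 24.8 w 48.6 F [-1.3 -1.2 -0.4] q [ 0.57  0.49  1.54 -0.    1.12  0.13]
d world [0.6 0.5 0. ] shift units now [ 0.015 -0.005 -0.001] after turn [ 0.015  0.005 -0.   ] rv [ 1.000e-04  9.000e-04 -1.953e-01]
[-0.21162106 -0.00158527 -0.0808615 ]
```

```bash
python3 -m pendant '[[0,0,0,0,0,0.05,1],[0,0,0,0,0,0.05,1],[0,0,0,0,0,0.05,1],[0,0,0,0,0,0.05,1],[0,0,0,0,0,0.05,1],[0,0,0,0,0,0.05,1],[0,0,0,0,0,0.05,1],[0,0,0,0,0,0.05,1],[0,0,0,0,0,0,1]]'
python3 - <<'E'
from h import *
to(493.2,394.6,150.8,60);print(observe()['ft_torque'])
E
```

```text
clock: 34.7
ee_pos: [490.8, 394.4, 150.8]
eef_rot: [0.002, 0.916, -0.402, -0.002]
force: [-0.6, -2.3, -0.9]
width: 48.5
t 34.70 ee [490.8 394.4 150.8] psi -47.4 w 48.5 F [-0.6 -2.3 -0.9] q [0.57 0.49 1.54 0.   1.12 1.39]
d world [2.4 0.2 0. ] shift units now [ 0.029 -0.038 -0.001] after turn [ 0.028  0.039 -0.001] rv [ 0.0007  0.0019 -0.5965]
[-0.35596921  0.07371651 -0.13145093]
```

```bash
python3 -m pendant '[[0.03,-0.04,0,0,0,0.05,1],[0,0,0,0,0,0.04,1],[0,0,0,0,0,0.03,1],[0,0,0,0,0,0,1]]'
python3 - <<'E'
from h import *
to(493.2,394.6,150.8,60);print(observe()['ft_torque'])
E
python3 -m pendant '[[0,0,0,0,0,0.03,1],[0,0,0,0,0,0.03,1],[0,0,0,0,0,0.02,1],[0,0,0,0,0,0,1]]'
python3 - <<'E'
from h import *
to(493.2,394.6,150.8,60);print(observe()['ft_torque'])
E
```

```text
clock: 35.2
ee_pos: [490.5, 394.9, 150.8]
eef_rot: [0.004, 0.828, -0.561, -0.003]
force: [-1.0, -1.9, -0.3]
width: 48.3
t 35.20 ee [490.5 394.9 150.8] psi -68.3 w 48.3 F [-1.  -1.9 -0.3] q [0.57 0.49 1.53 0.   1.12 1.76]
d world [ 2.7 -0.3  0. ] shift units now [ 0.025 -0.048 -0.001] after turn [ 0.022  0.049 -0.001] rv [ 0.0013  0.0038 -0.7125]
[-0.20904563 -0.04212975 -0.10931329]
clock: 35.7
ee_pos: [491.4, 395.4, 150.9]
eef_rot: [0.004, 0.759, -0.651, -0.001]
force: [-0.2, -1.9, -0.9]
width: 48.6
t 35.70 ee [491.4 395.4 150.9] psi -81.2 w 48.6 F [-0.2 -1.9 -0.9] q [0.57 0.49 1.53 0.   1.12 1.98]
d world [ 1.8 -0.8 -0.1] shift units now [ 0.022 -0.032  0.001] after turn [0.004 0.039 0.001] rv [ 0.002   0.0025 -0.7845]
[-0.16575765 -0.02238548  0.87246043]
```

```bash
python3 -m pendant '[[0,0,0,0,0,0.02,1],[0,0,0,0,0,0.02,1],[0,0,0,0,0,0,1]]'
python3 - <<'E'
from h import *
to(493.2,394.6,150.8,60);print(observe()['ft_torque'])
E
```

```text
clock: 36.08
ee_pos: [494.3, 395.6, 150.8]
eef_rot: [0.002, 0.723, -0.691, 0.001]
force: [2.6, -1.1, -3.1]
width: 48.2
t 36.08 ee [494.3 395.6 150.8] psi -87.4 w 48.2 F [ 2.6 -1.1 -3.1] q [ 0.57  0.5   1.53 -0.    1.12  2.1 ]
d world [-1.1 -1.  -0. ] shift units now [0.018 0.023 0.001] after turn [-0.028 -0.009  0.001] rv [ 0.0018 -0.     -0.8191]
[-0.10203218 -0.39208777  0.52584883]
```

```bash
python3 -m pendant '[[0,0,0,0,0,0,-0.5],[0,0,0,0,0,0,-1],[0,0,0,0,0,0,-1],[0,0,-0.4,0,0,0,-1],[0,0,-0.7,0,0,0,-1],[0,0,-0.7,0,0,0,-1],[0,0,-0.7,0,0,0,-1],[-0.8,0,0,0,0,0,-1],[0,0,0,0,0,0,-1]]'
python3 - <<'E'
from h import *
to(480,300,300,-90)
o=grab('c3')
crop('side',o['side'][0],220,300,380,400,4,'c3s.png')
crop('top',o['top'][0],140,185,215,240,10,'c3t.png')
E
```

```text
clock: 37.2
ee_pos: [491.1, 437.8, 281.4]
eef_rot: [0.001, 0.724, -0.69, -0.002]
force: [-0.7, -0.5, -0.4]
width: 85.2
t 37.20 ee [491.1 437.8 281.4] psi -87.3 w 85.2 F [-0.7 -0.5 -0.4] q [0.62 0.41 1.32 0.   1.41 2.14]
d world [ -11.1 -137.8   18.6] shift units now [ 2.741  0.354 -0.372] after turn [ 2.755  0.221 -0.371] rv [0.0013 0.0002 0.0152]
```

View pics/c3s.png

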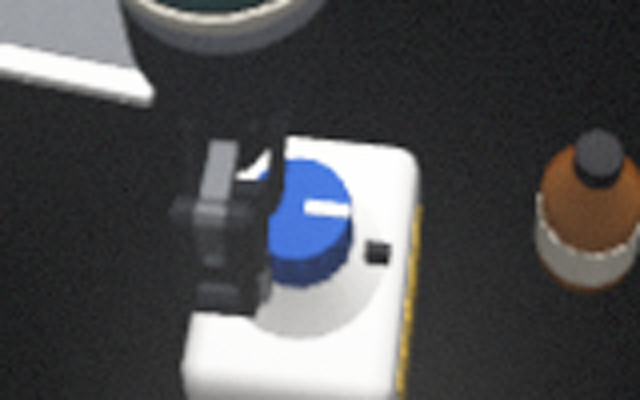

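View pics/c3t.png

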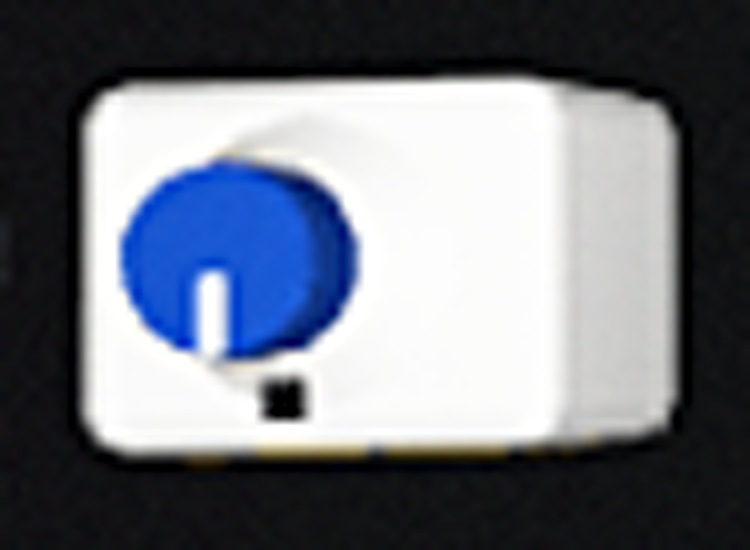

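The line now points down at about (212,315), roughly toward the tooth. I'll compare the angles, allowing for parallax.

```bash
python3 - <<'E'
from h import *
f=lambda u,v:(140+u/10,185+v/10)
a=atz('top',*f(213,275),165);b=atz('top',*f(209,352),165)
g=lambda u,v:(220+u/4,300+v/4)
c=atz('side',*g(308,208),165);d=atz('side',*g(349,210),165)
print('top',a.round(1),b.round(1),np.degrees(np.arctan2(*(b-a)[1::-1])));print('side',c.round(1),d.round(1),np.degrees(np.arctan2(*(d-c)[1::-1])))
ct=np.array([492.8,394.7])
for n,u in(('top',f(283,400)),('side',g(377,253))):
  for z in(113,125,133):
    t=atz(n,*u,z);print(n,z,t.round(1),np.degrees(np.arctan2(t[1]-ct[1],t[0]-ct[0])).round(1))
# white line by threshold
P=np.load('top_p.npy'); D=np.load('top_d.npy')
# canister orientation from side cloud of top face
C=cloud('top',D);Q=C[190:235,145:215].reshape(-1,3);Q=Q[abs(Q[:,2]-110)<5];print(cv2.minAreaRect(Q[:,:2].astype(np.float32)))
E
```

```text
top [487.8 395.2 165. ] [468.5 395.5 165. ] 179.1733831281352
side [485.1 395.7 165. ] [466.6 393.9 165. ] -174.55338330483175
top 113 [455.3 399.3 113. ] 173.0
top 125 [455.7 394.  125. ] -178.9
top 133 [455.9 390.5 133. ] -173.5
side 113 [455.3 389.7 113. ] -172.4
side 125 [454.3 394.8 125. ] 179.9
side 133 [453.6 398.1 133. ] 175.0
((493.46636962890625, 393.9886474609375), (96.39603424072266, 124.25045013427734), 2.140559196472168)
```

Both views place the tooth at about 180° (canister yaw about 2°) and the line at 179 to 185°. The 0.9 Nm reaction against 0.12 Nm of friction shows the cap reached its stop. On to the plunger, with the gripper shut.

```bash
python3 -m pendant '[[0.5,0,-0.2,0,0,0,1],[0.9,0,-0.2,0,0,0,1],[0.9,0,0,0,0,0,1],[0.9,0,0,0,0,0,1],[0.9,0,0,0,0,0,1],[0.9,0,0,0,0,0,1],[0.9,0,0,0,0,0,1],[0.9,0,0,0,0,0,1],[0.9,0,0,0,0,0,1],[0.9,0,0,0,0,0,1],[0.9,0,0,0,0,0,1],[0.9,0,0,0,0,0,1]]'
python3 - <<'E'
from h import *
to(499.5,-413,300,-90)
E
```

```text
clock: 38.8
ee_pos: [502.8, -117.5, 307.6]
eef_rot: [0.007, 0.721, -0.693, 0.001]
force: [0.2, 0.3, 0.3]
width: 0.2
t 38.80 ee [ 502.8 -117.5  307.6] psi -87.7 w 0.2 F [0.2 0.3 0.3] q [-0.35  0.18  1.59 -0.01  1.37  1.18]
d world [  -3.3 -295.5   -7.6] shift units now [5.902 0.298 0.217] after turn [5.911 0.067 0.152] rv [ 0.0026 -0.0034  0.0126]
```

```bash
python3 -m pendant '[[0.9,0.05,0,0.002,-0.003,0.012,1],[0.9,0,0,0,0,0,1],[0.9,0,0,0,0,0,1],[0.9,0,0,0,0,0,1],[0.9,0,0,0,0,0,1],[0.5,0,0,0,0,0,1],[0.2,0,0,0,0,0,1],[0,0,0,0,0,0,1],[0,0,0,0,0,0,1]]'
python3 - <<'E'
from h import *
o=grab('p1')
to(499.5,-413.3,200,-90)
crop('side',o['side'][0],200,30,440,210,3,'p1s.png')
E
```

```text
clock: 39.92
ee_pos: [486.0, -391.6, 310.6]
eef_rot: [-0.002, -0.703, 0.711, 0.002]
force: [0.5, 0.1, 0.4]
width: -0.1
t 40.02 ee [ 486.3 -391.6  310.6] psi -90.6 w -0.2 F [ 0.5 -0.3 -1. ] q [-0.79  0.35  1.36 -0.    1.44  0.8 ]
d world [  13.2  -21.7 -110.6] shift units now [ 0.43  -0.284  2.211] after turn [ 0.434 -0.265  2.212] rv [ 0.002  -0.0001 -0.0035]
```

View pics/p1s.png

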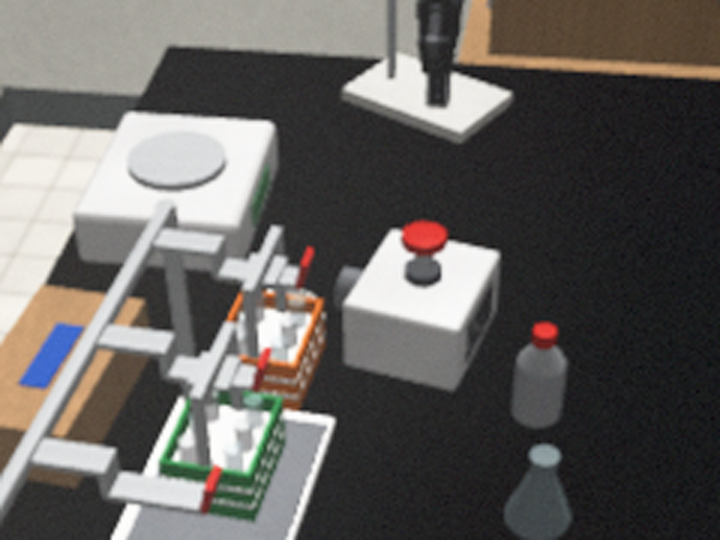

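View pics/top_p1.png

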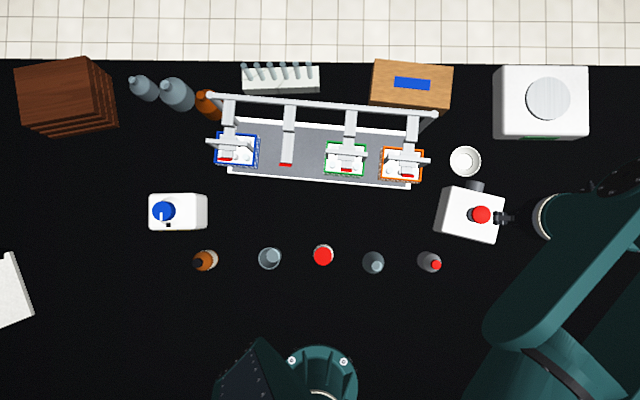

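All three baskets are hung, no grey basket is left on the table, and the glassware is standing. Now aligning over the plunger.

```bash
python3 -m pendant '[[0.43,-0.28,0.4,0.002,0,-0.003,1],[0,0,0.6,0,0,0,1],[0,0,0.6,0,0,0,1],[0,0,0.4,0,0,0,1],[0,0,0,0,0,0,1]]'
python3 - <<'E'
from h import *
print(atz('side',341.3,108.7,141))
to(499.5,-413.3,152,-90)
E
```

```text
clock: 40.65
ee_pos: [503.0, -408.9, 209.8]
eef_rot: [-0.0, 0.709, -0.705, 0.001]
force: [0.1, 0.1, 0.6]
width: -0.2
[ 495.55007459 -405.11372178  141.        ]
t 40.65 ee [ 503.  -408.9  209.8] psi -89.7 w -0.2 F [0.1 0.1 0.6] q [-0.79  0.45  1.44  0.    1.25  0.78]
d world [ -3.5  -4.4 -57.8] shift units now [0.085 0.074 1.157] after turn [0.087 0.07  1.157] rv [-0.0007 -0.0004  0.0018]
```

```bash
python3 -m pendant '[[0.05,0.08,0.4,0,0,0.002,1],[0,0,0.4,0,0,0,1],[0,0,0.15,0,0,0,1],[0,0,0,0,0,0,1]]'
python3 - <<'E'
from h import *
to(499,-411.5,152,-90)
o=grab('p2')
crop('side',o['side'][0],290,60,410,150,5,'p2s.png')
E
```

```text
clock: 41.15
ee_pos: [502.3, -411.4, 166.4]
eef_rot: [-0.001, 0.708, -0.706, 0.005]
force: [0.9, -0.5, 0.3]
width: 0.1
t 41.15 ee [ 502.3 -411.4  166.4] psi -89.9 w 0.1 F [ 0.9 -0.5  0.3] q [-0.79  0.49  1.49  0.    1.15  0.77]
d world [ -3.3  -0.1 -14.4] shift units now [-0.     0.068  0.287] after turn [0.002 0.066 0.287] rv [-0.0023 -0.0019  0.0008]
```

View pics/p2s.png

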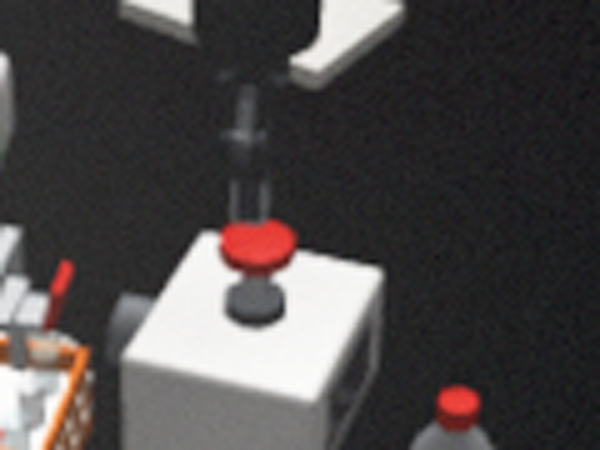

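The fingertips are just above the head, centred. Pressing.

```bash
python3 -m pendant '[[0,0.07,0.2,-0.002,-0.002,0,1],[0,0,0.15,0,0,0,1],[0,0,0.15,0,0,0,1],[0,0,0.15,0,0,0,1],[0,0,0,0,0,0,1]]'
python3 - <<'E'
from h import *
to(499,-411.5,127,-90)
E
```

```text
clock: 41.88
ee_pos: [499.8, -412.8, 135.6]
eef_rot: [-0.001, 0.708, -0.706, 0.002]
force: [-2.2, 1.3, 8.3]
width: 0.1
t 41.88 ee [ 499.8 -412.8  135.6] psi -89.9 w 0.1 F [-2.2  1.3  8.3] q [-0.8   0.53  1.52  0.    1.09  0.77]
d world [-0.8  1.3 -8.6] shift units now [-0.027  0.016  0.171] after turn [-0.026  0.015  0.171] rv [-0.0012 -0.0008  0.0007]
```

```bash
python3 -m pendant '[[0,0,0.12,0,0,0,1],[0,0,0.08,0,0,0,1],[0,0,0.04,0,0,0,1]]'
python3 -m pendant '[[0,0,0.08,0,0,0,1],[0,0,0.05,0,0,0,1],[0,0,0,0,0,0,1]]'
```

```text
clock: 42.25
ee_pos: [499.9, -413.0, 126.5]
eef_rot: [-0.0, 0.708, -0.706, 0.003]
force: [-4.6, 5.3, 23.2]
width: 0.0
clock: 42.62
ee_pos: [499.8, -412.8, 128.0]
eef_rot: [-0.0, 0.708, -0.706, 0.004]
force: [-1.9, 2.9, 10.3]
width: 0.1
```

The stop was reached (23 N at 126.5 mm). Holding with light pressure.

```bash
python3 -m pendant '[[0,0,0.08,0,0,0,1],[0,0,0.08,0,0,0,1],[0,0,0.08,0,0,0,1],[0,0,0.08,0,0,0,1],[0,0,0.08,0,0,0,1],[0,0,0.08,0,0,0,1],[0,0,0.08,0,0,0,1],[0,0,0.08,0,0,0,1]]'
python3 - <<'E'
from h import *
p,d=viewer.get_image('side');crop('side',p,290,60,410,150,5,'p3s.png');to(499,-411.5,127,-90)
E
python3 -m pendant '[[0,0,-0.3,0,0,0,1],[0,0,-0.5,0,0,0,1],[0,0,-0.6,0,0,0,1],[0,0,-0.6,0,0,0,1],[0,0,-0.6,0,0,0,1],[0,0,-0.6,0,0,0,1],[0,0.6,-0.3,0,0,0,1],[0,0.6,0,0,0,0,1],[0,0,0,0,0,0,1],[0,0,0,0,0,0,1]]'
python3 - <<'E'
from h import *
o=grab('end');to(499,-411.5,127,-90)
crop('side',o['side'][0],180,40,420,400,1.65,'ends.png')
crop('top',o['top'][0],130,90,510,280,2.1,'endt.png')
P=cloud('top',o['top'][1])
for b in [(200,130,270,165),(320,140,372,162),(375,140,440,172)]:fitbar(P,b,240,252)
E
```

```text
clock: 43.62
ee_pos: [499.8, -412.9, 126.4]
eef_rot: [0.0, 0.708, -0.706, 0.009]
force: [-7.5, 6.6, 31.4]
width: -0.1
t 43.67 ee [ 499.9 -412.9  126.4] psi -89.8 w -0.1 F [-8.   7.8 31.7] q [-0.8   0.53  1.54 -0.    1.06  0.77]
d world [-0.9  1.4  0.6] shift units now [-0.028  0.017 -0.013] after turn [-0.028  0.017 -0.012] rv [-0.0041 -0.0045  0.0011]
clock: 44.92
ee_pos: [437.8, -411.6, 304.3]
eef_rot: [-0.0, 0.708, -0.706, 0.012]
force: [0.3, 0.0, 0.3]
width: 0.2
t 45.02 ee [ 437.9 -411.4  304.1] psi -89.8 w -0.2 F [ 1.1 -0.3  0.4] q [-0.87  0.3   1.44  0.    1.38  0.7 ]
d world [ 6.110e+01 -1.000e-01 -1.771e+02] shift units now [-0.05  -1.166  3.561] after turn [ 2.000e-03 -1.222e+00  3.542e+00] rv [-0.005  -0.0051  0.0012]
bar mid [653.  213.7] len 95.0 bar angle 86.1 203 z 245.8
  ends36: +y [655.4 249.6]  -y [650.5 177.8]
bar mid [633.5 -62.1] len 93.6 bar angle 85.4 202 z 245.8
  ends36: +y [636.4 -26.2]  -y [630.7 -98. ]
bar mid [ 621.4 -204.3] len 94.7 bar angle 85.2 207 z 245.8
  ends36: +y [ 624.5 -168.4]  -y [ 618.4 -240.1]
```

View pics/p3s.png

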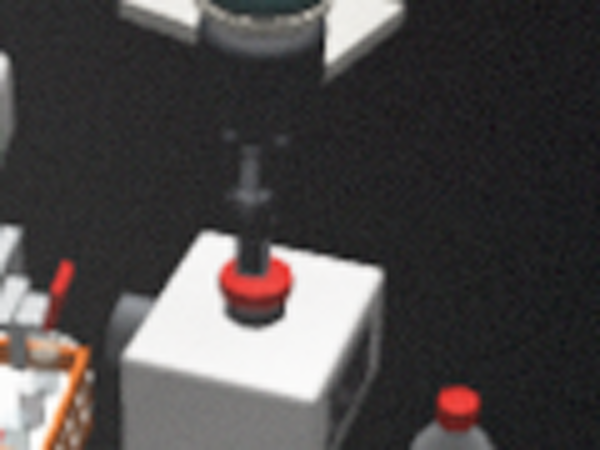

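View pics/ends.png

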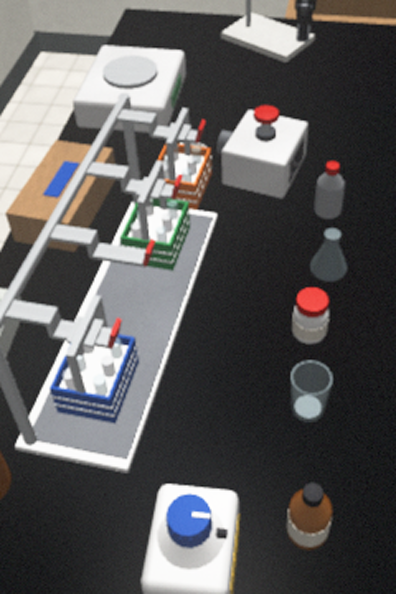

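View pics/endt.png

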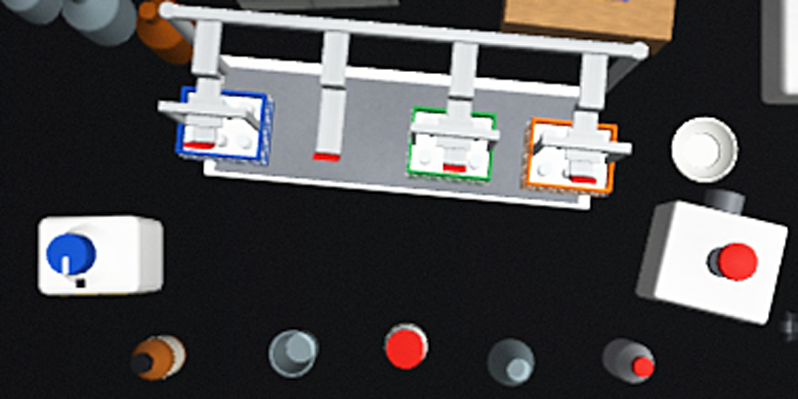

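The plunger went fully down at 31 N against the stop, was held for about a second, and is back up. The baskets, cap and bystanders are all in order, and the robot is clear. Handing in.

```bash
python3 - <<'E'
from station import r
print(r.hand_in())
E
```

```text
the job is handed in; nothing more can be done
None
```

The job is done and handed in at about 45 s on the clock. All three baskets are hung, the cap is screwed shut, and the blower was started last.

- **Baskets:** orange is on hook 0, green on hook 1 and blue on hook 3. There was no grey basket. In the last pictures each bar top reads 245.8 mm, as it should when the saddle rests on its hook. The bars' middles measure within about 3 mm of the hooks, green being the most off.
- **Cap:** I turned it clockwise about 134° until it met the stop. The reaction was about 0.9 Nm against 0.12 Nm of friction, and the pads then slipped. The two cameras differ by about 6° on the white line's direction (179° and 185°). Both fit the tooth at about 180 to 182°, but the line alone is only good to a few degrees.
- **Plunger:** I pressed it to its stop with about 31 N, held it there for about a second and let it come back up.
- **Other items:** the glassware and bottles stand where they were, and the robot is clear of everything.

No check failed. I saw no basket knocked aside during the run.

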